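# Clamp a flanged bush in the bench gauge with its ratchet knob

## Robot

A 6-joint arm with a two-finger parallel gripper is mounted at the origin on the work surface. World frame = base frame: x ahead of the robot, y to its left, z up, the work surface at z = 0. Lengths are in m, angles in rad, forces in N, time in s.
With the tool pointing down it reaches from about 0.25 to 0.775 m from the base axis. Payload 4 kg.
Tool frame: the origin (TCP) lies at the very end of the fingers, on their centre line; the grasp point (between the pads) lies 19 mm behind it; z points along the fingers, x is the direction in which the jaws open and shut, and the axes are right-handed (so a half turn about z gives the same grasp; the last joint's range is limited). The gripper opens to 94 mm and grips with 3 to 60 N. Pads are 16 mm wide; open, the fingers measure 119 mm over their backs; the gripper's body (75 mm by 177 mm) begins 78 mm behind the grasp point.
Start: joints at [1.182, 0.087, 1.371, -0, 1.684, -0.103], TCP at [0.155, 0.528, 0.206] pointing down, gripper open.
Joint ranges: [-3.1, 3.1], [-0.76, 2.03], [0.27, 2.55], [-1.08, 4.22], [0.17, 2.65], [-2.57, 2.57]. Speed limits (rad/s): [2.79, 2.79, 3.14, 3.14, 3.14, 3.14].

## Interface

Orientations are given as [roll, pitch, yaw] about the fixed x, y, z axes, in that order (R = Rz(yaw) Ry(pitch) Rx(roll)).
In Python, from bench import robot, cams, ticket gives the robot as it stands.
- The arm moves only by the tool jog_arm, never from a script. Its argument "series" is a list of rows, each an object of numbers: "x", "y", "z": the shift along the tool's x, y, z in m; "rx", "ry", "rz": the turn, a rotation vector about the tool's x, y, z in degrees. A call has 1 to 12 rows; each row shifts and turns the pose as measured when the row begins, along the tool's axes as they then stand; what a row does not reach is not made up. A row lasts 1/12 s, in which the tool goes at most 41.7 mm and 7.16 degrees, less where a joint would pass 70% of its speed; a pose out of reach is approached as far as the arm can. A call with a gripper value outside its range is refused whole. "claw" is the opening, from 0 (shut) to 1 (fully open), set as the call begins (left out, the last holds). The fingers move at their own pace and stop on an object; the grip force is fixed at half the most. Time passes only in rows, so rows that do not move let the fingers close. It gives the time, the measured TCP pose, the force and the opening at its end, in the units of the state.
- robot.get_obs(): the state, without advancing time (a new reading comes with each control period).
- cams.snapshot(name): name is "side" or "top" or "wrist"; returns a dict with "img" (384x512x3 uint8, red, green, blue), "mtx" (3x3 intrinsics, pixels), "origin" and "attitude" of the camera in the world. Camera axes: x right, y down, z forward; pixel columns grow to the right and rows downward; lengths in m; the calibration is good to about 2 mm. A picture is of the moment at which its call begins. There is no depth.
- ticket.close_job(): hands the job in, once; it reports no verdict.
Trained networks look in a picture, given as the dict that the camera call returned (one of the last four; its "shot" number tells which), for a name from the list of things; names that differ only in an ending like _2 or _b are one class to them, and where a whole thing is asked for, a point or a joint stands for the part that bears it (a point fixed in the world has none). Each returns a list of dicts, best first, with "p" (0 to 1); they miss things now and then, are a little off and sometimes report something else, mostly with a low value. They report only what shows in the picture. A call takes as long as a camera call. They do not tell look-alikes from the thing itself.
- cams.look_for(thing, picture): "bbox" ([left, top, width, height] in pixels, round what is visible of it).
The state is a dict: "time": time; "joint_positions": joint angles; "qvel": joint speeds; "joint_torque": joint torques, N m; "tool_pos": TCP position; "ee_rot": TCP orientation; "wrist_force": force on the tool from outside, world axes, zero at the start; "wrist_torque": the same for the moment, N m; "width": finger opening in m.
Only numpy, scipy, OpenCV 4.12 (cv2) and the standard library are available. Lean on these libraries where they do the work, as an engineer would, in place of code of your own. Each camera call takes 0.05 s, during which the arm holds its last target.

## Task

Stand the flanged bush upright, flange up, on the bench gauge between its V-block and its sliding jaw. Then turn the gauge's ratchet knob clockwise until the jaw has pushed the bush home in the V and the slip clutch clicks two or three times; stop there and let go, leaving the bush clamped. Turn only the knob, never force the jaw, handle the gauge and the bush gently, and leave the other parts on the bench where they are.

Things in the scene. Friction and masses are not known exactly. Their poses are not given: they have to be found in the camera images.
- gauge: Fixed bench gauge: steel base 110 x 220 mm, its top (the floor the bush stands on) 20 mm above the bench, ground and oiled, slippery. Origin on the bench, z up; the jaw slides along gauge y. V-block near the +y end, open to -y (faces at 45 degrees to y, tops 16 mm above the floor); near the -y end a grey gear head 62 x 76 mm, top 55 mm above the bench, carries the knob
- base_plate: The gauge's dark steel base plate, 110 x 220 x 20 mm; same origin and axes as the gauge, plate centred 5 mm towards -y of it
- nest (a point): Point on the gauge's floor where the bush's axis stands when the bush's 34 mm barrel touches both faces of the V-block (17 mm from each face); 60 mm from the gauge's origin along its y, 20 mm above the bench
- jaw: Sliding steel jaw of the gauge, 28 mm wide, 20 mm long, top 15 mm above the gauge's floor. Origin at floor height in the middle of its front face, which looks along gauge +y at the nest; same axes as the gauge. It starts open: the barrel has 4.5 to 8 mm of play between jaw and V. Turning the knob clockwise closes it 2 mm per rad (12.6 mm a turn)
- knob (a point): Grip point of the round ratchet knob on the gear head, on its vertical axis, 96 mm above the bench. The knob is a fluted cylinder of 30 mm diameter from 79 to 107 mm above the bench; under it is a bare aluminium sleeve of 24 mm (59 to 78 mm), part of the drive below the clutch, not to be turned
- ratchet (a joint): Slip of the clutch: turn of the knob relative to the sleeve under it, rad, starts at 0 and grows clockwise (from above). It stays near 0 while the jaw moves freely (turning it then takes about 0.08 Nm, and it holds where it is let go); when the jaw has clamped the bush (with about 25 to 40 N) turning takes about 0.12 to 0.15 Nm and the clutch slips, with a ripple. One click every 0.39 rad
- bush_center (a point): Centre of the loose flanged bush, half-way up (25 mm above its underside), its z axis along the bush and pointing to the flange. A steel tube 50 mm tall with a 25 mm bore: barrel of 34 mm outside diameter and 38 mm length below, flange of 44 mm diameter and 12 mm thickness at the top; 0.13 to 0.25 kg. It stands flange up on the bench. Held by the flange with the fingertips at least 19 mm above its underside it clears the jaw and the V-block
- bush: The same bush, origin at the centre of its underside
- cage: Bystander: needle-roller cage, plain steel ring 40 mm diameter, 36 mm tall, no flange; origin under its centre
- gear: Bystander: steel gear 74 mm diameter, 26 mm tall, lying flat; origin under its centre
- washer: Bystander: washer 40 mm diameter, 4 mm thick; origin under its centre
- mallet: Bystander: soft-faced mallet lying on the bench, handle 200 mm, head 98 mm wide; origin under its middle
- oilcan: Bystander: pump oil can, 72 mm diameter, 150 mm tall with its spout; origin under its centre
- squeeze: Bystander: clear plastic bottle, 52 mm diameter, 150 mm tall; origin under its centre
- fork: Bystander: steel selector fork lying flat, 100 mm long, 12 mm thick; origin under its hub
There are look-alikes about, which are no part of the job. Leave any yellow look-alike of the gauge alone.

How it is judged:
On the way, in this order (a step that is already met when the one before it is completed fails the run):
1. the bush stands upright on the gauge's floor between V-block and jaw, let go (horizontal distance between bush_center and nest below 0.01 m and angle between bush_center's own z axis and vertical below 0.06 rad and z of bush_center in the frame of nest between 0.022 and 0.0275 m and contact force between the fingers and bush below 0.1 N), for 0.2 s.
2. the jaw clamps the bush home in the V and the clutch has clicked (horizontal distance between bush_center and nest below 0.003 m and angle between bush_center's own z axis and vertical below 0.06 rad and z of bush_center in the frame of nest between 0.022 and 0.0275 m and value of joint ratchet above 0.6 rad and contact force between jaw and bush above 15 N), for 0.1 s.
At the end, for the whole second after the job is handed in: the bush stands upright (within 0.06 rad) on the gauge's floor, its axis within 3 mm of its home in the V, at rest; the jaw presses on it with more than 15 N; the clutch has slipped by 0.6 to 1.75 rad (two to four clicks) (all of step 2 and value of joint ratchet below 1.75 rad and linear speed of bush below 0.01 m/s); the robot touches nothing.
It fails at once if the clutch is run on: slipped by more than 1.75 rad (over four clicks) (value of joint ratchet above 1.75 rad).
It fails at once if the jaw is overloaded past the clutch: more than 60 N on the bush (contact force between jaw and bush above 60 N).
It fails at once if the robot pushes on the jaw with more than 8 N (contact force between any of the arm, the fingers and jaw above 8 N).
It fails at once if the bush or the fingers press on the base plate with more than 45 N (contact force between any of bush, the fingers and base_plate above 45 N).
It fails at once if a bystander is disturbed (moved by more than 20 mm) (distance of any of cage, gear, washer, mallet, oilcan, squeeze, fork from where it was at the start of the episode above 0.02 m).
It also fails if it takes over 72 s, if anything falls off the work surface, if the arm or the gripper's body presses on something with over 40 N, if the wrist force passes 120 N, or if a joint passes its speed limit or range.

## Working session

There is one attempt and no reset: what is moved stays moved. The work goes in short steps, Python scripts to look and compute and a tool call to move; the robot and the scene stay as the last step left them, time stands still between calls to the robot, and variables do not carry over. Pictures are saved under pics/ and viewed, and the job is handed in when it is done.

Besides the shell and the picture viewer there is one more tool, called after "Emit:" by a JSON object that holds its "api" and its "payload", one argument or row to a line. jog_arm: Moves the arm, as the interface text tells. Its arguments: {"type":"object","properties":{"series":{"type":"array","items":{"type":"object","properties":{"x":{"type":"number"},"y":{"type":"number"},"z":{"type":"number"},"rx":{"type":"number"},"ry":{"type":"number"},"rz":{"type":"number"}}}},"claw":{"type":"number"}},"required":["series"]}

```bash
ls; mkdir -p pics
cat > h.py <<'E'
import numpy as np, cv2
from bench import robot, cams, ticket
from scipy.spatial.transform import Rotation as R
def snap(n,fn=None):
    s=cams.snapshot(n)
    if fn: cv2.imwrite('pics/'+fn,cv2.cvtColor(s['img'],cv2.COLOR_RGB2BGR))
    return s
def rotm(a):
    a=np.array(a)
    if a.shape==(3,3): return a
    return R.from_euler('xyz',a).as_matrix()
def ray(s,u,v):
    d=rotm(s['attitude'])@np.linalg.inv(s['mtx'])@np.array([u,v,1.]); return np.array(s['origin']),d
def atz(s,u,v,z):
    o,d=ray(s,u,v); return o+d*(z-o[2])/d[2]
def proj(s,p):
    c=rotm(s['attitude']).T@(np.array(p)-np.array(s['origin'])); q=s['mtx']@c; return q[:2]/q[2]
E
python3 - <<'E'
from h import *
for n in ['top','side','wrist']:
    s=snap(n,n+'0.png'); print(n,s['origin'],s['attitude'],s['mtx'].tolist() if hasattr(s['mtx'],'tolist') else s['mtx'])
    for t in ['gauge','bush','jaw','knob','base_plate','cage','nest']:
        try: print(t,[(np.round(d['bbox']).tolist(),round(d['p'],2)) for d in cams.look_for(t,s)][:4])
        except Exception as e: print(t,e)
print(robot.get_obs())
E
```

```text
pics
top [ 0.27322502 -0.03130649  1.08224132] [-2.95374892e+00  1.48814411e-03 -1.54339511e+00] [[383.96821130713465, 0.0, 260.33638446881696], [0.0, 383.96821130713465, 197.10012699484642], [0.0, 0.0, 1.0]]
gauge [([165.0, 160.0, 80.0, 64.0], 0.6)]
bush [([298.0, 147.0, 13.0, 18.0], 0.77), ([215.0, 189.0, 8.0, 13.0], 0.25)]
jaw [([118.0, 298.0, 23.0, 21.0], 0.46)]
knob [([159.0, 161.0, 85.0, 68.0], 0.67), ([93.0, 270.0, 89.0, 88.0], 0.63)]
base_plate [([94.0, 264.0, 85.0, 90.0], 0.76), ([164.0, 163.0, 85.0, 58.0], 0.67)]
cage [([349.0, 168.0, 14.0, 10.0], 0.48)]
nest [([163.0, 162.0, 87.0, 65.0], 0.83), ([92.0, 268.0, 86.0, 85.0], 0.71), ([283.0, 190.0, 24.0, 24.0], 0.4)]
side [ 0.43411517 -0.98255445  0.9119504 ] [-2.29773251 -0.01826984 -0.0055845 ] [[386.32028603236125, 0.0, 256.16758454366646], [0.0, 386.32028603236125, 189.0820178331146], [0.0, 0.0, 1.0]]
gauge [([239.0, 149.0, 51.0, 45.0], 0.88), ([154.0, 127.0, 55.0, 33.0], 0.63)]
bush [([296.0, 212.0, 18.0, 25.0], 0.77)]
jaw [([183.0, 135.0, 10.0, 6.0], 0.63), ([266.0, 161.0, 7.0, 7.0], 0.36)]
knob [([153.0, 128.0, 61.0, 37
[... 656 characters left out ...]
 158.0, 188.0, 109.0], 0.74)]
{'time': 1.2, 'joint_positions': array([ 1.18191868e+00,  8.71900169e-02,  1.37066018e+00,  5.84090631e-06,
        1.68360760e+00, -1.03109460e-01]), 'qvel': array([-0.001021  ,  0.00043052, -0.00083848,  0.00102293, -0.00131978,
       -0.00062839]), 'joint_torque': array([-5.79389616e-04, -3.40050495e+01, -3.02596164e+01,  7.19014183e-02,
        2.35974882e-02, -2.66739983e-05]), 'tool_pos': array([0.15506133, 0.52772171, 0.20553157]), 'ee_rot': array([ 3.14158455e+00, -1.34746239e-04,  1.28502880e+00]), 'wrist_force': array([-0.01993585, -0.69256182, -0.19060839]), 'wrist_torque': array([-0.00518862,  0.0023117 , -0.00901349]), 'width': 0.09417332021577086}
```

Run:
```python
import cv2
for n in ['top','side','wrist']:
    i=cv2.imread(f'pics/{n}0.png'); cv2.imwrite(f'pics/{n}0b.png',cv2.resize(i,(800,600),interpolation=cv2.INTER_CUBIC))
```

```text
(no output)
```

View pics/top0b.png

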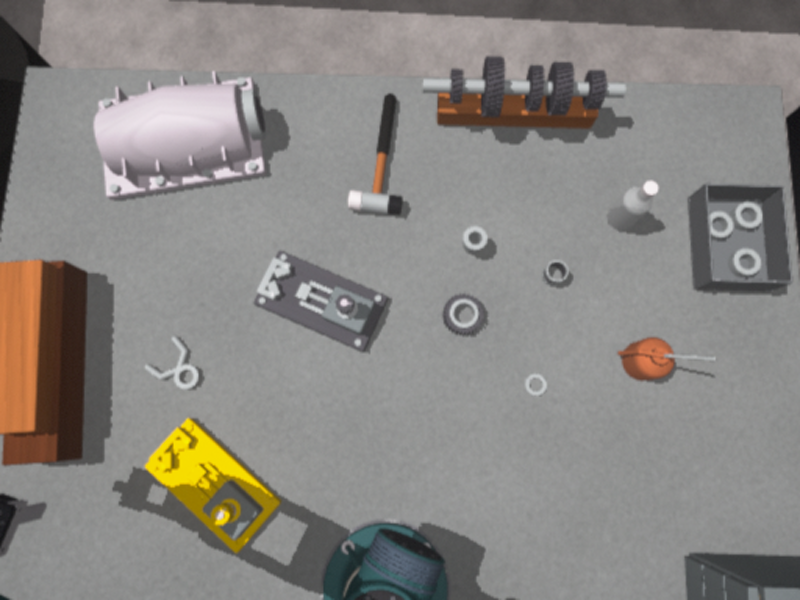

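View pics/side0b.png

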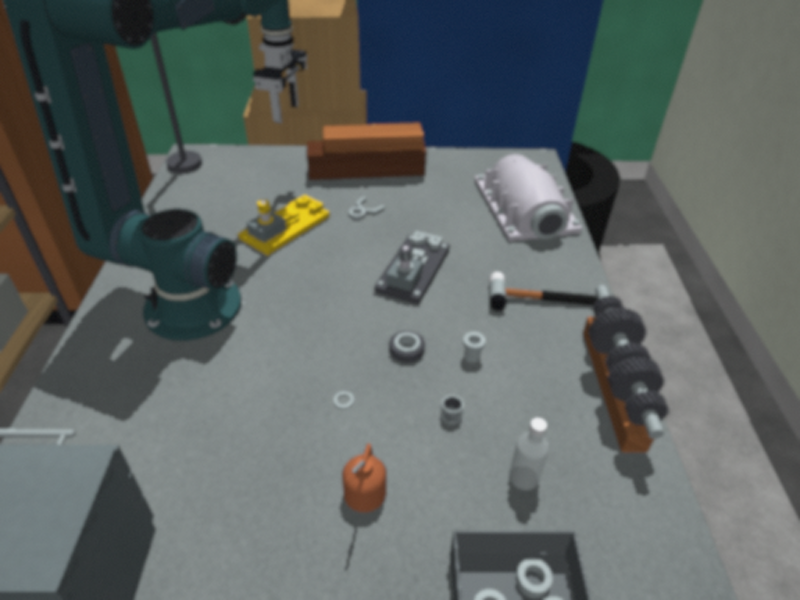

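View pics/wrist0b.png

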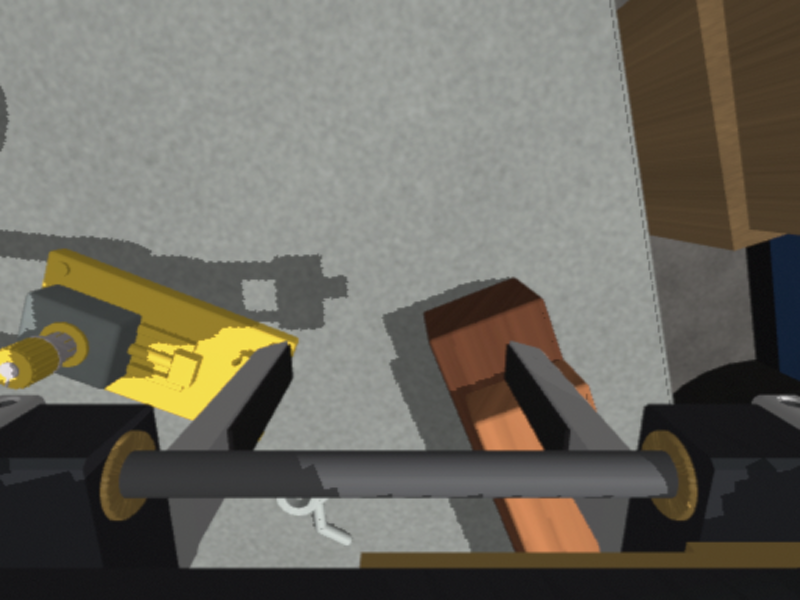

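Run:
```python
from h import *
i=cv2.imread('pics/side0.png'); t=cv2.imread('pics/top0.png')
a=cv2.resize(i[200:280,270:330],(400,533),interpolation=cv2.INTER_CUBIC)
b=cv2.resize(t[150:230,155:255],(400,320),interpolation=cv2.INTER_CUBIC)
c=cv2.resize(t[140:190,290:370],(400,250),interpolation=cv2.INTER_CUBIC)[:213]
cv2.imwrite('pics/crop1.png',np.hstack([a,np.vstack([b,c])]))
s=cams.snapshot('top')
def ap(u,v,z): return np.round(atz(s,u,v,z),4)
k=512/800
print('bush top ctr',ap(475*k,237*k,.05),'cage',ap(557*k,270*k,.036))
# gauge plate corners in 800 scale
for u,v in [(281,251),(389,297),(364,352),(254,299)]: print(ap(u*k,v*k,.02))
print('knob',ap(345*k,302*k,.107))
for u,v in [(465,313),(375,203),(535,384),(185,376)]: print(ap(u*k,v*k,.02))
```

```text
bush top ctr [ 0.602 -0.143  0.05 ] cage [ 0.5487 -0.2921  0.036 ]
[0.5752 0.2096 0.02  ]
[0.4943 0.0085 0.02  ]
[0.3933 0.0496 0.02  ]
[0.484  0.2524 0.02  ]
knob [0.4658 0.0779 0.107 ]
[ 0.4687 -0.1292  0.02  ]
[0.6726 0.0405 0.02  ]
[ 0.345  -0.2534  0.02  ]
[0.3422 0.3638 0.02  ]
```

View pics/crop1.png

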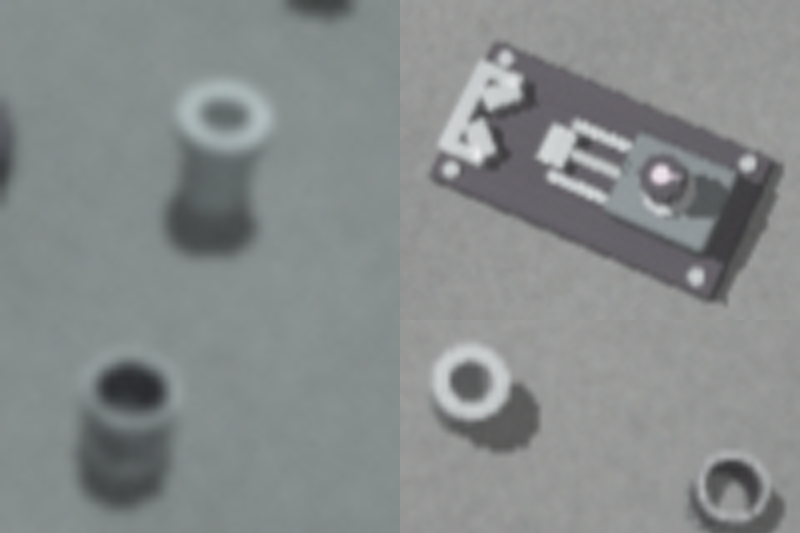

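The upper part in the crop, side raw px (303,222) and top raw px (304,152), has the wide flange on a thin barrel, so it is the bush. The part at top raw px (356,174) is a plain ring, which makes it the cage. The grey gauge at top raw px (206,193) is the real one, and the yellow one at (136,313) is the look-alike. I'll move over the bush while turning to a yaw of about -22°, square to the gauge.

```bash
cat >> h.py <<'E'
def st():
    o=robot.get_obs(); print('t',round(o['time'],2),'p',np.round(o['tool_pos'],4),'rpy',np.round(np.degrees(o['ee_rot']),2),'F',np.round(o['wrist_force'],1),'T',np.round(o['wrist_torque'],3),'w',round(o['width'],4),'q',np.round(o['joint_positions'],2)); return o
def delta(p,yaw=None):
    o=st(); M=R.from_euler('xyz',o['ee_rot']).as_matrix()
    print('tool shift mm',np.round(M.T@(np.array(p)-o['tool_pos'])*1000,1))
    if yaw is not None:
        T=R.from_euler('xyz',[np.pi,0,np.radians(yaw)]).as_matrix(); print('rotvec deg',np.round(np.degrees(R.from_matrix(M.T@T).as_rotvec()),2))
E
python3 - <<'E'
from h import *
o=st(); p0=o['tool_pos']; t=np.array([.600,-.143,.15]); y=np.degrees(o['ee_rot'][2])
n=21; d=(t-p0)/n
for i in range(n):
    M=R.from_euler('xyz',[np.pi,0,np.radians(y)]).as_matrix(); s=M.T@d*1000
    print(i,np.round(s,0),7 if i<14 else 0)
    if i<14:y-=6.9
E
```

```text
t 1.25 p [0.1551 0.5277 0.2055] rpy [-1.800e+02 -1.000e-02  7.363e+01] F [-0.5  0.4  0.1] T [-0.019  0.047  0.005] w 0.0938 q [ 1.18  0.09  1.37  0.    1.68 -0.1 ]
0 [-25.  29.   3.] 7
1 [-21.  32.   3.] 7
2 [-17.  34.   3.] 7
3 [-13.  36.   3.] 7
4 [-8. 37.  3.] 7
5 [-4. 38.  3.] 7
6 [ 1. 38.  3.] 7
7 [ 5. 38.  3.] 7
8 [10. 37.  3.] 7
9 [14. 36.  3.] 7
10 [19. 34.  3.] 7
11 [22. 31.  3.] 7
12 [26. 28.  3.] 7
13 [29. 25.  3.] 7
14 [32. 21.  3.] 0
15 [32. 21.  3.] 0
16 [32. 21.  3.] 0
17 [32. 21.  3.] 0
18 [32. 21.  3.] 0
19 [32. 21.  3.] 0
20 [32. 21.  3.] 0
```

Emit:
{"api": "jog_arm", "payload": {
  "series": [
    {"x": -0.025, "y": 0.029, "z": 0, "rz": 7},
    {"x": -0.021, "y": 0.032, "rz": 7},
    {"x": -0.017, "y": 0.034, "rz": 7},
    {"x": -0.013, "y": 0.036, "rz": 7},
    {"x": -0.008, "y": 0.037, "rz": 7},
    {"x": -0.004, "y": 0.038, "rz": 7},
    {"x": 0.001, "y": 0.038, "rz": 7},
    {"x": 0.005, "y": 0.038, "rz": 7},
    {"x": 0.01, "y": 0.037, "rz": 7},
    {"x": 0.014, "y": 0.036, "rz": 7},
    {"x": 0.019, "y": 0.034, "rz": 7},
    {"x": 0.022, "y": 0.031, "rz": 7}
  ],
  "claw": 1
}}

```text
invalid input
```

```bash
python3 -c "
from h import *
delta([.600,-.143,.15],-22)"
```

```text
t 1.25 p [0.1551 0.5277 0.2055] rpy [-1.800e+02 -1.000e-02  7.363e+01] F [-0.5  0.4  0.1] T [-0.019  0.047  0.005] w 0.0938 q [ 1.18  0.09  1.37  0.    1.68 -0.1 ]
tool shift mm [-518.1  616.    55.5]
rotvec deg [-0.   -0.   95.63]
```

Emit:
{"api": "jog_arm", "payload": {
  "series": [
    {"x": -0.025, "y": 0.029, "z": 0.0, "rx": 0, "ry": 0, "rz": 7},
    {"x": -0.021, "y": 0.032, "z": 0.0, "rx": 0, "ry": 0, "rz": 7},
    {"x": -0.017, "y": 0.034, "z": 0.0, "rx": 0, "ry": 0, "rz": 7},
    {"x": -0.013, "y": 0.036, "z": 0.0, "rx": 0, "ry": 0, "rz": 7},
    {"x": -0.008, "y": 0.037, "z": 0.0, "rx": 0, "ry": 0, "rz": 7},
    {"x": -0.004, "y": 0.038, "z": 0.0, "rx": 0, "ry": 0, "rz": 7}
  ]
}}

```text
time: 1.75
tool_pos: [0.2782, 0.3334, 0.2032]
ee_rot: [-3.14, 0.001, 0.539]
wrist_force: [0.1, 0.3, 0.1]
width: 0.0942
```

```bash
python3 -c "
from h import *
delta([.600,-.143,.15],-22)"
```

```text
t 1.75 p [0.2782 0.3334 0.2032] rpy [-1.7991e+02  6.0000e-02  3.0900e+01] F [0.1 0.3 0.1] T [-0.077  0.033  0.061] w 0.0942 q [ 0.74 -0.17  1.63  0.    1.69  0.2 ]
tool shift mm [ 31.5 574.1  52.2]
rotvec deg [-0.06  0.1  52.9 ]
```

Emit:
{"api": "jog_arm", "payload": {
  "series": [
    {"x": 0.002, "y": 0.038, "z": 0.0, "rx": 0, "ry": 0, "rz": 7},
    {"x": 0.006, "y": 0.038, "z": 0.0, "rx": 0, "ry": 0, "rz": 7},
    {"x": 0.011, "y": 0.037, "z": 0.0, "rx": 0, "ry": 0, "rz": 7},
    {"x": 0.015, "y": 0.035, "z": 0.0, "rx": 0, "ry": 0, "rz": 7},
    {"x": 0.02, "y": 0.033, "z": 0.0, "rx": 0, "ry": 0, "rz": 7},
    {"x": 0.023, "y": 0.031, "z": 0.0, "rx": 0, "ry": 0, "rz": 7},
    {"x": 0.027, "y": 0.028, "z": 0.0, "rx": 0, "ry": 0, "rz": 7},
    {"x": 0.03, "y": 0.025, "z": 0.0, "rx": 0, "ry": 0, "rz": 4},
    {"x": 0.031, "y": 0.022, "z": 0.005, "rx": 0, "ry": 0, "rz": 0},
    {"x": 0.031, "y": 0.022, "z": 0.01, "rx": 0, "ry": 0, "rz": 0},
    {"x": 0.031, "y": 0.022, "z": 0.01, "rx": 0, "ry": 0, "rz": 0},
    {"x": 0.031, "y": 0.022, "z": 0.01, "rx": 0, "ry": 0, "rz": 0}
  ],
  "claw": 1.0
}}

```text
time: 2.75
tool_pos: [0.5318, -0.0795, 0.1738]
ee_rot: [-3.132, -0.014, -0.418]
wrist_force: [0.3, 0.2, 0.3]
width: 0.0937
```

```bash
python3 -c "
from h import *
delta([.600,-.143,.15],-22)"
```

```text
t 2.75 p [ 0.5318 -0.0795  0.1738] rpy [-179.43   -0.79  -23.92] F [0.3 0.2 0.3] T [-0.058  0.087  0.036] w 0.0937 q [-0.26  0.06  1.47  0.01  1.6   0.16]
tool shift mm [87.7 30.7 24.7]
rotvec deg [-0.56 -0.8  -1.92]
```

Emit:
{"api": "jog_arm", "payload": {
  "series": [
    {"x": 0.029, "y": 0.01, "z": 0.006, "rx": -0.5, "ry": -0.8, "rz": -1.9},
    {"x": 0.029, "y": 0.01, "z": 0.006, "rx": 0, "ry": 0, "rz": 0},
    {"x": 0.029, "y": 0.01, "z": 0.006, "rx": 0, "ry": 0, "rz": 0},
    {"x": 0, "y": 0, "z": 0, "rx": 0, "ry": 0, "rz": 0}
  ]
}}

```text
time: 3.08
tool_pos: [0.6035, -0.152, 0.1501]
ee_rot: [3.14, 0.005, -0.392]
wrist_force: [-0.9, 0.8, -0.8]
width: 0.0938
```

Run:
```python
from h import *
s=snap('wrist','w1.png'); delta([.600,-.143,.15],-22)
for t in ['bush','cage']: print(t,[(np.round(d['bbox'],1).tolist(),round(d['p'],2)) for d in cams.look_for(t,s)][:3])
d=cams.look_for('bush',s)[0]['bbox']; print(atz(s,d[0]+d[2]/2,d[1]+d[3]/2,.04))
o=robot.get_obs(); print(proj(s,o['tool_pos']))
cv2.imwrite('pics/w1b.png',cv2.resize(cv2.imread('pics/w1.png'),(800,600)))
```

```text
t 3.13 p [ 0.6021 -0.1503  0.151 ] rpy [179.94   0.33 -22.43] F [-0.8  0.6 -0.6] T [-0.095  0.059 -0.035] w 0.0942 q [-0.34  0.26  1.27 -0.    1.61  0.06]
tool shift mm [-4.8 -5.9  1.1]
rotvec deg [ 0.06  0.33 -0.43]
bush [([231.9, 161.6, 39.9, 39.7], 0.64)]
cage [([244.8, 276.8, 26.8, 46.9], 0.74), ([228.7, 163.2, 43.1, 40.6], 0.26)]
[ 0.60533665 -0.13994173  0.04      ]
[248.20848145 230.23535099]
```

View pics/w1b.png

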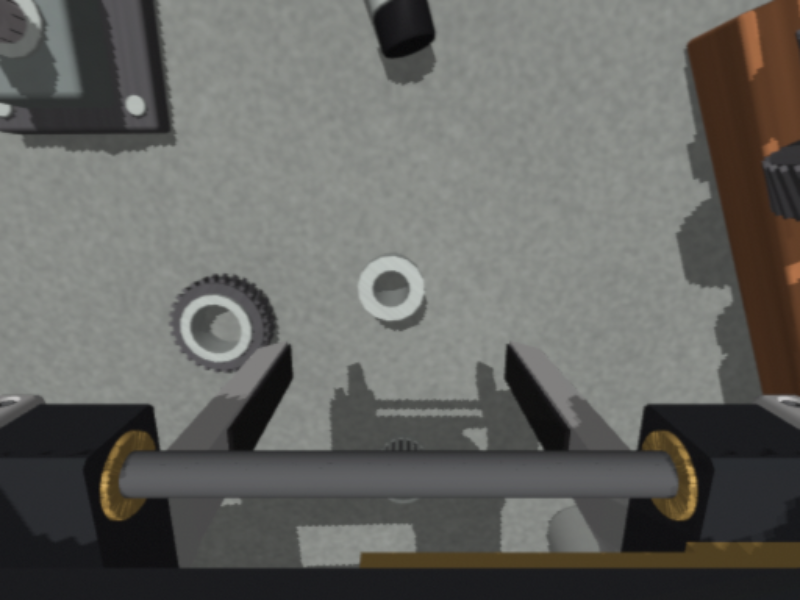

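Run:
```python
from h import *
o=st(); s=snap('wrist','w2.png')
print(proj(s,o['tool_pos']), s['origin'],s['attitude'])
M=R.from_euler('xyz',o['ee_rot']).as_matrix(); print('cam in tool',M.T@(np.array(s['origin'])-o['tool_pos']))
print([(np.round(d['bbox'],1).tolist(),round(d['p'],2)) for d in cams.look_for('bush',s)][:3])
im=cv2.imread('pics/w2.png'); g=cv2.cvtColor(im,cv2.COLOR_BGR2GRAY)
m=(g>185).astype(np.uint8); m[:140]=0;m[215:]=0;m[:,:215]=0;m[:,290:]=0
c,_=cv2.findContours(m,cv2.RETR_EXTERNAL,cv2.CHAIN_APPROX_NONE); c=max(c,key=cv2.contourArea); e=cv2.fitEllipse(c);print(e)
print(atz(s,*e[0],.05)); st()
cv2.imwrite('pics/w2b.png',cv2.resize(im[120:280,160:350],(760,640))[:600])
```

```text
t 3.28 p [ 0.6014 -0.1475  0.1545] rpy [ 1.800e+02  1.000e-01 -2.224e+01] F [ 0.1 -0.1  0.3] T [-0.032  0.035 -0.014] w 0.0945 q [-0.33  0.26  1.28  0.    1.61  0.06]
[253.70973912 232.42208516] [ 0.63071752 -0.0784857   0.33374248] [ 2.88433594e+00  1.91481766e-03 -3.88428333e-01]
cam in tool [ 0.00074248 -0.07493334 -0.179225  ]
[([233.5, 165.9, 40.5, 37.7], 0.8), ([114.6, 179.8, 65.2, 61.0], 0.63), ([0.9, 0.0, 113.4, 90.0], 0.3)]
((254.05938720703125, 186.4383087158203), (37.684200286865234, 38.214271545410156), 109.20521545410156)
[ 0.60422004 -0.14000597  0.05      ]
t 3.38 p [ 0.6015 -0.1471  0.1555] rpy [179.99  -0.   -22.2 ] F [-0.1 -0.5  0.5] T [-0.071  0.081 -0.001] w 0.094 q [-0.33  0.25  1.28 -0.    1.61  0.06]
```

View pics/w2b.png

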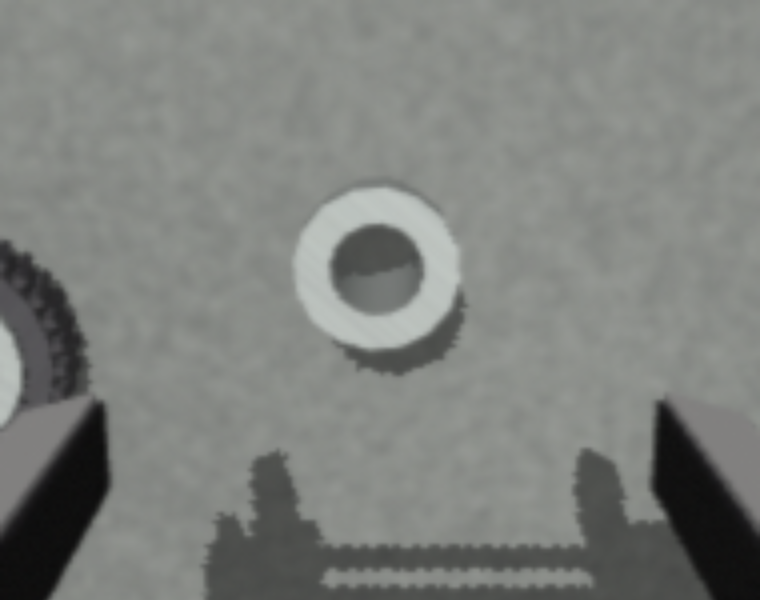

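```bash
python3 -c "
from h import *
delta([.6042,-.140,.025],-22.2)"
```

```text
t 3.38 p [ 0.6015 -0.1471  0.1555] rpy [179.99  -0.   -22.2 ] F [-0.1 -0.5  0.5] T [-0.071  0.081 -0.001] w 0.094 q [-0.33  0.25  1.28 -0.    1.61  0.06]
tool shift mm [ -0.2  -7.6 130.5]
rotvec deg [ 0.01 -0.    0.  ]
```

Emit:
{"api": "jog_arm", "payload": {
  "series": [
    {"x": 0, "y": -0.0076, "z": 0.02, "rx": 0, "ry": 0, "rz": 0},
    {"x": 0, "y": 0, "z": 0.03, "rx": 0, "ry": 0, "rz": 0},
    {"x": 0, "y": 0, "z": 0.03, "rx": 0, "ry": 0, "rz": 0},
    {"x": 0, "y": 0, "z": 0.02, "rx": 0, "ry": 0, "rz": 0},
    {"x": 0, "y": 0, "z": 0.015, "rx": 0, "ry": 0, "rz": 0},
    {"x": 0, "y": 0, "z": 0, "rx": 0, "ry": 0, "rz": 0},
    {"x": 0, "y": 0, "z": 0, "rx": 0, "ry": 0, "rz": 0}
  ]
}}

```text
time: 3.97
tool_pos: [0.6061, -0.1333, 0.0496]
ee_rot: [-3.139, -0.021, -0.378]
wrist_force: [0.3, -0.4, 0.9]
width: 0.0939
```

```bash
python3 -c "
from h import *
delta([.6042,-.140,.025],-22.2)"
```

```text
t 3.97 p [ 0.6061 -0.1333  0.0496] rpy [-179.88   -1.18  -21.66] F [ 0.3 -0.4  0.9] T [-0.064  0.095  0.011] w 0.0939 q [-0.31  0.3   1.43  0.    1.39  0.07]
tool shift mm [ 0.2  7.  24.6]
rotvec deg [-0.13 -1.18  0.54]
```

Emit:
{"api": "jog_arm", "payload": {
  "series": [
    {"x": 0, "y": 0.005, "z": 0.005, "rx": 0, "ry": -1, "rz": 0.4},
    {"x": 0, "y": 0, "z": 0, "rx": 0, "ry": 0, "rz": 0},
    {"x": 0, "y": 0, "z": 0, "rx": 0, "ry": 0, "rz": 0}
  ]
}}

```text
time: 4.22
tool_pos: [0.6058, -0.1376, 0.0493]
ee_rot: [-3.139, -0.008, -0.384]
wrist_force: [0.6, 0.2, -0.1]
width: 0.0941
```

```bash
python3 -c "
from h import *
delta([.6042,-.140,.025],-22.2)"
```

```text
t 4.22 p [ 0.6058 -0.1376  0.0493] rpy [-179.85   -0.49  -21.98] F [ 0.6  0.2 -0.1] T [-0.055  0.069  0.045] w 0.0941 q [-0.32  0.31  1.42  0.    1.4   0.07]
tool shift mm [-0.8  2.9 24.3]
rotvec deg [-0.16 -0.49  0.22]
```

Emit:
{"api": "jog_arm", "payload": {
  "series": [
    {"x": 0, "y": 0.002, "z": 0.008, "rx": 0, "ry": -0.4, "rz": 0.2},
    {"x": 0, "y": 0.0, "z": 0.008, "rx": 0, "ry": 0, "rz": 0},
    {"x": 0, "y": 0, "z": 0.006, "rx": 0, "ry": 0, "rz": 0}
  ]
}}

```text
time: 4.47
tool_pos: [0.6085, -0.1411, 0.031]
ee_rot: [-3.138, -0.011, -0.388]
wrist_force: [1.0, 0.0, -0.4]
width: 0.0943
```

```bash
python3 -c "
from h import *
delta([.6042,-.140,.025],-22.2)"
```

```text
t 4.47 p [ 0.6085 -0.1411  0.031 ] rpy [-179.81   -0.6   -22.23] F [ 1.   0.  -0.4] T [-0.034  0.102 -0.032] w 0.0943 q [-0.32  0.33  1.43  0.    1.37  0.07]
tool shift mm [-4.5  0.6  5.9]
rotvec deg [-0.19 -0.6  -0.03]
```

Emit:
{"api": "jog_arm", "payload": {
  "series": [
    {"x": -0.004, "y": 0.0005, "z": 0.004, "rx": -0.2, "ry": -0.6, "rz": 0},
    {"x": -0.001, "y": 0.0, "z": 0.003, "rx": 0, "ry": 0, "rz": 0},
    {"x": 0, "y": 0, "z": 0, "rx": 0, "ry": 0, "rz": 0}
  ]
}}

```text
time: 4.72
tool_pos: [0.6018, -0.1394, 0.0204]
ee_rot: [3.141, 0.005, -0.389]
wrist_force: [0.2, 0.0, -0.2]
width: 0.0944
```

```bash
python3 -c "
from h import *
delta([.6042,-.140,.025],-22.2)
s=snap('wrist','w3.png'); cv2.imwrite('pics/w3b.png',cv2.resize(cv2.imread('pics/w3.png')[120:320,100:400],(780,520)))"
```

```text
t 4.72 p [ 0.6018 -0.1394  0.0204] rpy [179.95   0.31 -22.26] F [ 0.2  0.  -0.2] T [-0.029  0.184 -0.038] w 0.0944 q [-0.32  0.34  1.44 -0.    1.36  0.07]
tool shift mm [ 2.4 -0.4 -4.6]
rotvec deg [ 0.05  0.31 -0.06]
```

View pics/w3b.png

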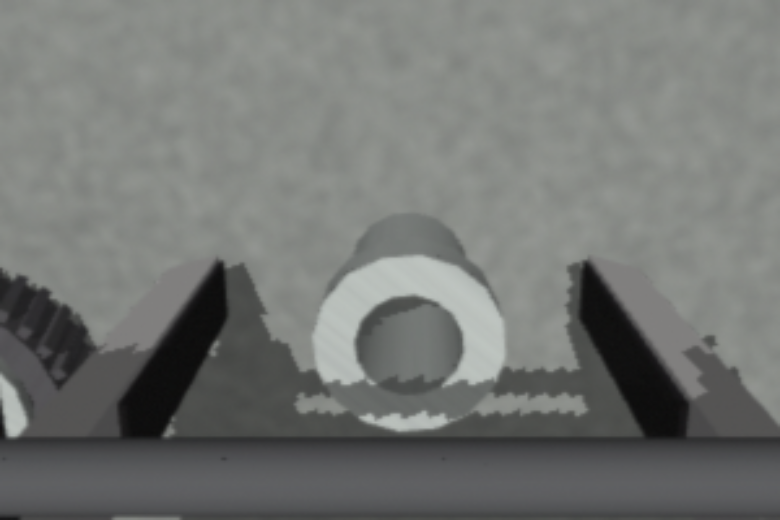

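Emit:
{"api": "jog_arm", "payload": {
  "series": [
    {"x": 0.0015, "y": 0, "z": -0.004, "rx": 0, "ry": 0.3, "rz": 0},
    {"x": 0, "y": 0, "z": 0, "rx": 0, "ry": 0, "rz": 0}
  ]
}}

```text
time: 4.93
tool_pos: [0.6033, -0.14, 0.0246]
ee_rot: [3.141, 0.0, -0.388]
wrist_force: [0.2, 0.5, 0.3]
width: 0.0937
```

```bash
python3 -c "
from h import *
delta([.6042,-.140,.025],-22.2)"
```

```text
t 4.93 p [ 0.6033 -0.14    0.0246] rpy [179.96   0.   -22.26] F [0.2 0.5 0.3] T [-0.038  0.098  0.021] w 0.0937 q [-0.32  0.34  1.44 -0.    1.36  0.07]
tool shift mm [ 0.8 -0.3 -0.4]
rotvec deg [ 0.04  0.   -0.06]
```

Emit:
{"api": "jog_arm", "payload": {
  "series": [
    {"x": 0.0008, "y": 0, "z": 0, "rx": 0, "ry": 0, "rz": 0},
    {"x": 0, "y": 0, "z": 0, "rx": 0, "ry": 0, "rz": 0},
    {"x": 0, "y": 0, "z": 0, "rx": 0, "ry": 0, "rz": 0},
    {"x": 0, "y": 0, "z": 0, "rx": 0, "ry": 0, "rz": 0},
    {"x": 0, "y": 0, "z": 0, "rx": 0, "ry": 0, "rz": 0},
    {"x": 0, "y": 0, "z": 0, "rx": 0, "ry": 0, "rz": 0},
    {"x": 0, "y": 0, "z": 0, "rx": 0, "ry": 0, "rz": 0}
  ],
  "claw": 0.3
}}

```text
time: 5.52
tool_pos: [0.6054, -0.1406, 0.0266]
ee_rot: [3.141, -0.004, -0.388]
wrist_force: [-0.3, 0.7, 0.3]
width: 0.0507
```

```bash
python3 -c "
from h import *
delta([.6042,-.140,.025],-22.2)"
```

```text
t 5.52 p [ 0.6054 -0.1406  0.0266] rpy [179.97  -0.2  -22.25] F [-0.3  0.7  0.3] T [-0.056  0.086  0.015] w 0.0507 q [-0.32  0.34  1.44 -0.    1.36  0.07]
tool shift mm [-1.3 -0.1  1.6]
rotvec deg [ 0.03 -0.2  -0.05]
```

Emit:
{"api": "jog_arm", "payload": {
  "series": [
    {"x": -0.001, "y": 0, "z": 0.001, "rx": 0, "ry": 0, "rz": 0},
    {"x": 0, "y": 0, "z": 0, "rx": 0, "ry": 0, "rz": 0},
    {"x": 0, "y": 0, "z": 0, "rx": 0, "ry": 0, "rz": 0},
    {"x": 0, "y": 0, "z": 0, "rx": 0, "ry": 0, "rz": 0},
    {"x": 0, "y": 0, "z": 0, "rx": 0, "ry": 0, "rz": 0}
  ],
  "claw": 0.3
}}

```text
time: 5.93
tool_pos: [0.6044, -0.1402, 0.0257]
ee_rot: [3.141, -0.004, -0.388]
wrist_force: [-0.7, 0.6, 0.1]
width: 0.0433
```

```bash
python3 -c "
from h import *
delta([.6042,-.140,.1],-22.2)
s=snap('wrist','w4.png'); cv2.imwrite('pics/w4b.png',cv2.resize(cv2.imread('pics/w4.png')[120:320,100:400],(780,520)))"
```

```text
t 5.93 p [ 0.6044 -0.1402  0.0257] rpy [179.97  -0.22 -22.25] F [-0.7  0.6  0.1] T [-0.078  0.065 -0.04 ] w 0.0433 q [-0.32  0.34  1.44 -0.    1.36  0.07]
tool shift mm [  0.   -0.1 -74.3]
rotvec deg [ 0.03 -0.22 -0.05]
```

View pics/w4b.png

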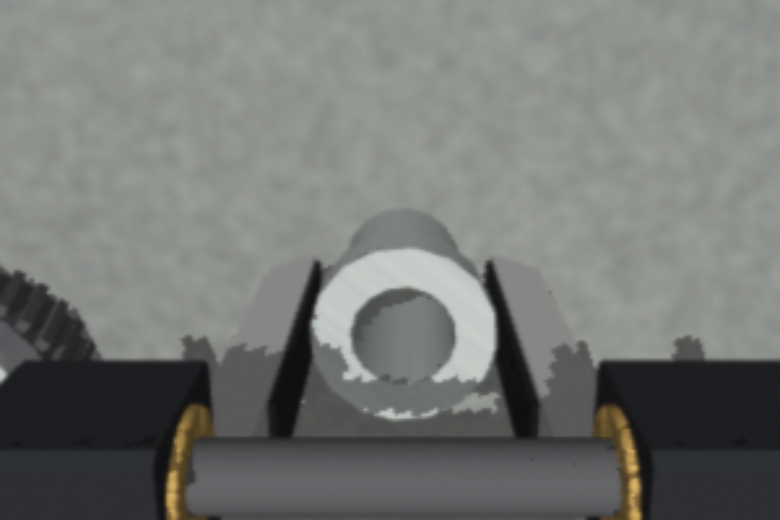

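Emit:
{"api": "jog_arm", "payload": {
  "series": [
    {"x": 0, "y": 0, "z": -0.01, "rx": 0, "ry": 0, "rz": 0},
    {"x": 0, "y": 0, "z": -0.02, "rx": 0, "ry": 0, "rz": 0},
    {"x": 0, "y": 0, "z": -0.03, "rx": 0, "ry": 0, "rz": 0},
    {"x": 0, "y": 0, "z": -0.03, "rx": 0, "ry": 0, "rz": 0},
    {"x": 0, "y": 0, "z": -0.03, "rx": 0, "ry": 0, "rz": 0},
    {"x": 0, "y": 0, "z": 0, "rx": 0, "ry": 0, "rz": 0}
  ]
}}

```text
time: 6.48
tool_pos: [0.6002, -0.1387, 0.1466]
ee_rot: [3.14, 0.01, -0.388]
wrist_force: [1.3, -0.4, -0.1]
width: 0.043
```

```bash
python3 -c "
from h import *
delta([.4886,.1347,.15],-22.0)"
```

```text
t 6.48 p [ 0.6002 -0.1387  0.1466] rpy [179.92   0.58 -22.25] F [ 1.3 -0.4 -0.1] T [-0.129 -0.033 -0.055] w 0.043 q [-0.32  0.26  1.29 -0.    1.6   0.07]
tool shift mm [-206.8 -210.8   -1.6]
rotvec deg [ 0.08  0.58 -0.25]
```

Emit:
{"api": "jog_arm", "payload": {
  "series": [
    {"x": -0.01, "y": -0.01, "z": 0, "rx": 0, "ry": 0.5, "rz": 0},
    {"x": -0.02, "y": -0.02, "z": 0, "rx": 0, "ry": 0, "rz": 0},
    {"x": -0.025, "y": -0.025, "z": 0, "rx": 0, "ry": 0, "rz": 0},
    {"x": -0.025, "y": -0.025, "z": 0, "rx": 0, "ry": 0, "rz": 0},
    {"x": -0.025, "y": -0.025, "z": 0, "rx": 0, "ry": 0, "rz": 0},
    {"x": -0.025, "y": -0.025, "z": 0, "rx": 0, "ry": 0, "rz": 0},
    {"x": -0.025, "y": -0.025, "z": 0, "rx": 0, "ry": 0, "rz": 0},
    {"x": -0.02, "y": -0.02, "z": 0, "rx": 0, "ry": 0, "rz": 0},
    {"x": -0.015, "y": -0.015, "z": 0, "rx": 0, "ry": 0, "rz": 0},
    {"x": -0.005, "y": -0.005, "z": 0, "rx": 0, "ry": 0, "rz": 0},
    {"x": 0, "y": 0, "z": 0, "rx": 0, "ry": 0, "rz": 0},
    {"x": 0, "y": 0, "z": 0, "rx": 0, "ry": 0, "rz": 0}
  ]
}}

```text
time: 7.48
tool_pos: [0.4866, 0.1234, 0.1421]
ee_rot: [3.136, 0.003, -0.393]
wrist_force: [1.2, -0.1, -2.2]
width: 0.0432
```

```bash
python3 -c "
from h import *
s=snap('wrist','w5.png'); delta([.4886,.1347,.15],-22.0)
print(proj(s,[.511,.19,.02]))
cv2.imwrite('pics/w5b.png',cv2.resize(cv2.imread('pics/w5.png'),(800,600)))"
```

```text
t 7.53 p [0.4867 0.123  0.142 ] rpy [179.71   0.18 -22.54] F [-0.6 -0.4 -2.1] T [-0.113  0.119  0.04 ] w 0.0435 q [ 0.14  0.01  1.58 -0.    1.56  0.53]
tool shift mm [ -2.8 -11.5  -8. ]
rotvec deg [ 0.29  0.18 -0.54]
[251.59706719 123.65075912]
```

View pics/w5b.png

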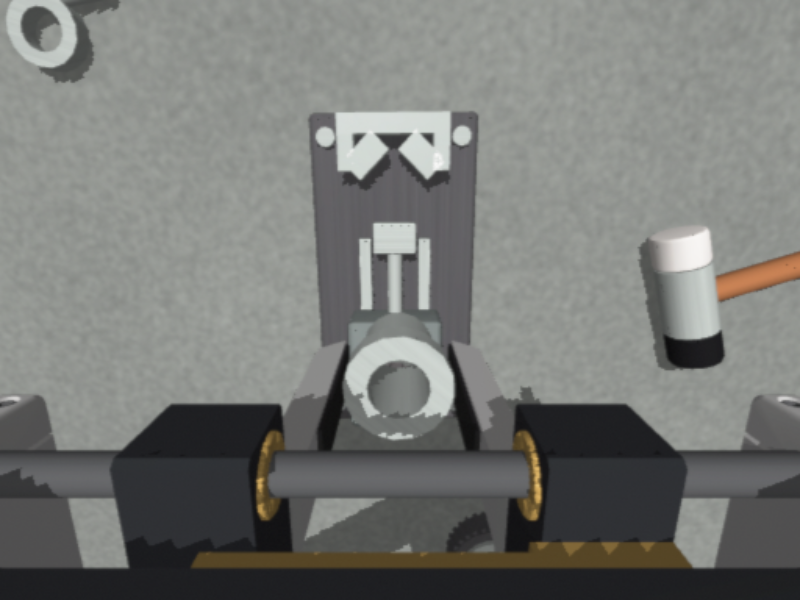

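```bash
python3 -c "
from h import *
i=cv2.imread('pics/w5.png'); cv2.imwrite('pics/w5c.png',cv2.resize(i[65:165,192:312],(720,600),interpolation=cv2.INTER_CUBIC))"
```

```text
(no output)
```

View pics/w5c.png

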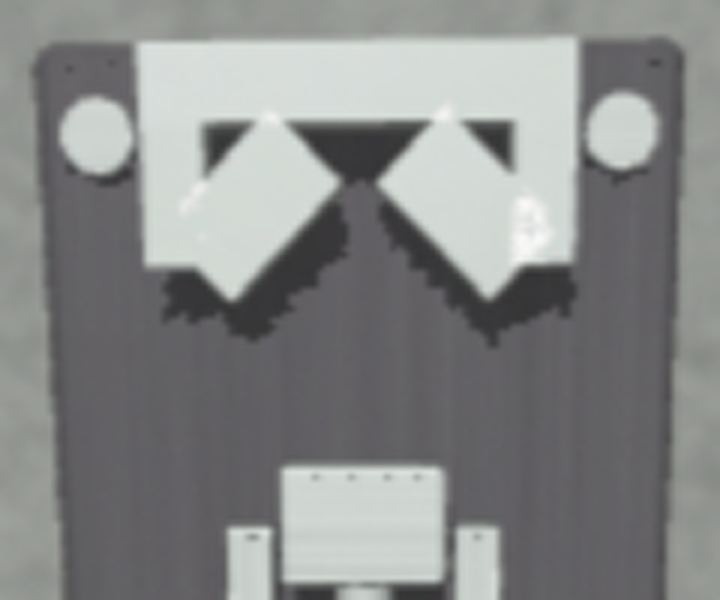

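Run:
```python
from h import *
s=snap('wrist','w6.png'); o=st()
i5=cv2.imread('pics/w5.png');i6=cv2.imread('pics/w6.png'); print('diff',cv2.absdiff(i5,i6).mean(), cv2.phaseCorrelate(np.float32(i5[:200].mean(2)),np.float32(i6[:200].mean(2))))
P=lambda u,v,z: atz(s,(u+.5)/6-.5+192,(v+.5)/6-.5+65,z)[:2]
l1,l2,r1,r2=[P(*a,.036) for a in [(342,183),(233,300),(377,183),(490,300)]]
A=np.array([l2-l1,-(r2-r1)]).T; t=np.linalg.solve(A,r1-l1); apex=l1+t[0]*(l2-l1)
dl=(l2-l1)/np.linalg.norm(l2-l1); dr=(r2-r1)/np.linalg.norm(r2-r1)
print('angle between faces',np.degrees(np.arccos(dl@dr))); b=-(dl+dr); b/=np.linalg.norm(b)
print('axis from V deg',np.degrees(np.arctan2(b[1],b[0])))
for a,c in [((40,80),(65,590)),((682,80),(667,590))]:
    d=P(*a,.02)-P(*c,.02); print('edge dir',np.degrees(np.arctan2(d[1],d[0])))
print('plate width',np.linalg.norm(P(36,80,.02)-P(683,80,.02)), 'jaw w',np.linalg.norm(P(282,467,.035)-P(443,467,.035)))
d=P(578,40,.036)-P(136,42,.036); print('block back width',np.linalg.norm(d),np.degrees(np.arctan2(d[1],d[0]))+90)
j=P(362.5,467,.035); d=apex-j; print('jaw ctr',j,'apex',apex,'dir',np.degrees(np.arctan2(d[1],d[0])),'dist',np.linalg.norm(d))
pm=(P(36,80,.02)+P(683,80,.02))/2; print('plate mid there',pm)
for ang in [68.2,67.5]:
    y=np.array([np.cos(np.radians(ang)),np.sin(np.radians(ang))]); x=np.array([y[1],-y[0]])
    n=apex-.02404*y; print(ang,'nest',n,'play',(n-j)@y-.017,'midplate offset x',(pm-n)@x,'jaw off x',(j-n)@x)
```

```text
t 7.58 p [0.487  0.1226 0.1421] rpy [ 1.7971e+02  1.7000e-01 -2.2590e+01] F [ 0.2  0.5 -0.8] T [-0.068  0.117 -0.028] w 0.0433 q [ 0.14  0.01  1.58 -0.    1.56  0.53]
diff 0.7177649603949653 ((-0.19489308845044206, -0.1199301772790875), 1.0154251992329955)
angle between faces 90.33691700740184
axis from V deg 67.86530208962263
edge dir 67.44620145578766
edge dir 68.33161035704039
plate width 0.10855498372695367 jaw w 0.02718729606905843
block back width 0.06982385879859429 67.65493395673649
jaw ctr [0.50471844 0.17265113] apex [0.52279126 0.21720316] dir 67.91974112127936 dist 0.048078163536688555
plate mid there [0.52830364 0.23091777]
68.2 nest [0.51386358 0.19488236] play 0.007037588374266095 midplate offset x 2.4998077458621386e-05 jaw off x -0.00023517052367121022
67.5 nest [0.51359155 0.19499309] play 0.0070368734060051695 midplate offset x -0.00015558261136321431 jaw off x 0.00035221096451001677
```

Run:
```python
from h import *
for f in ['w6']:
    i=cv2.imread(f'pics/{f}.png'); cv2.imwrite(f'pics/{f}c.png',cv2.resize(i[190:300,200:315],(690,660),interpolation=cv2.INTER_CUBIC)[:600])
s=cams.snapshot('wrist'); o=st()
t=np.array(o['tool_pos'])+[0,0,.0243]; print('proj of expected flange centre',proj(s,t))
M=R.from_euler('xyz',o['ee_rot']).as_matrix()
a=np.linspace(0,2*np.pi,40,endpoint=False)
pts=np.array([proj(s,t+M@np.array([.022*np.cos(q),.022*np.sin(q),0])) for q in a])
print('expected extents',pts.min(0),pts.max(0))
im=cv2.imread('pics/w6.png'); im=cv2.resize(im[190:300,200:315],(690,660),interpolation=cv2.INTER_CUBIC)
for p in pts: cv2.circle(im,tuple(int(v) for v in ((p-[200,190]+.5)*6-.5)),2,(0,0,255),-1)
cv2.imwrite('pics/w6c.png',im[:600])
```

```text
t 7.63 p [0.4872 0.1225 0.1422] rpy [ 1.7972e+02  1.6000e-01 -2.2630e+01] F [-1.1  0.1 -1.4] T [-0.154  0.069 -0.005] w 0.0432 q [ 0.14  0.01  1.58 -0.    1.56  0.53]
proj of expected flange centre [253.85279776 248.43807224]
expected extents [217.57925379 214.03841981] [290.12861767 280.62920262]
```

View pics/w6c.png

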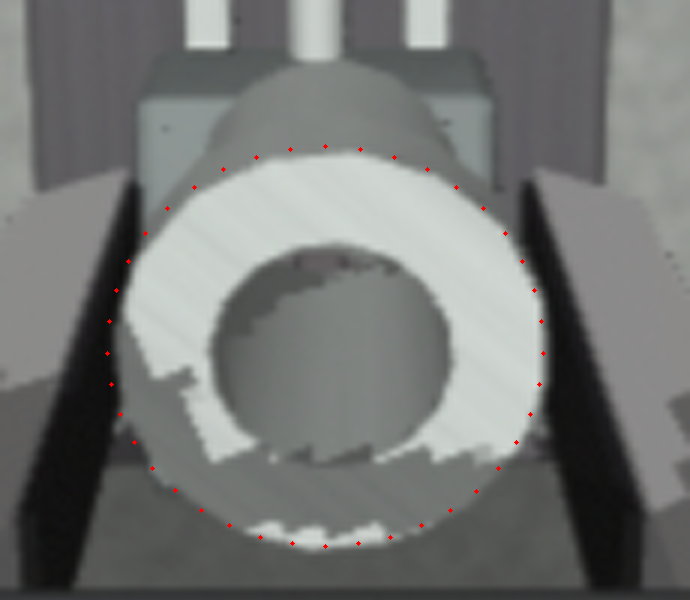

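```bash
python3 -c "
from h import *
delta([.5122,.1929,.10],-22.1)"
```

```text
t 7.63 p [0.4872 0.1225 0.1422] rpy [ 1.7972e+02  1.6000e-01 -2.2630e+01] F [-1.1  0.1 -1.4] T [-0.154  0.069 -0.005] w 0.0432 q [ 0.14  0.01  1.58 -0.    1.56  0.53]
tool shift mm [ -3.9 -74.8  41.8]
rotvec deg [ 0.28  0.16 -0.53]
```

Emit:
{"api": "jog_arm", "payload": {
  "series": [
    {"x": -0.002, "y": -0.01, "z": 0, "rx": 0.3, "ry": 0.2, "rz": -0.5},
    {"x": -0.002, "y": -0.018, "z": 0, "rx": 0, "ry": 0, "rz": 0},
    {"x": 0, "y": -0.02, "z": 0, "rx": 0, "ry": 0, "rz": 0},
    {"x": 0, "y": -0.015, "z": 0.005, "rx": 0, "ry": 0, "rz": 0},
    {"x": 0, "y": -0.008, "z": 0.008, "rx": 0, "ry": 0, "rz": 0},
    {"x": 0, "y": 0, "z": 0.01, "rx": 0, "ry": 0, "rz": 0},
    {"x": 0, "y": 0, "z": 0.005, "rx": 0, "ry": 0, "rz": 0},
    {"x": 0, "y": 0, "z": 0, "rx": 0, "ry": 0, "rz": 0},
    {"x": 0, "y": 0, "z": 0, "rx": 0, "ry": 0, "rz": 0}
  ]
}}

```text
time: 8.38
tool_pos: [0.5145, 0.1875, 0.1089]
ee_rot: [3.139, 0.0, -0.396]
wrist_force: [0.3, 0.3, -1.1]
width: 0.0432
```

```bash
python3 -c "
from h import *
delta([.5122,.1929,.075],-22.1)"
```

```text
t 8.38 p [0.5145 0.1875 0.1089] rpy [ 1.7987e+02  1.0000e-02 -2.2660e+01] F [ 0.3  0.3 -1.1] T [-0.053  0.114 -0.026] w 0.0432 q [ 0.25  0.12  1.53 -0.    1.5   0.64]
tool shift mm [-4.2 -4.1 33.9]
rotvec deg [ 0.13  0.01 -0.56]
```

Emit:
{"api": "jog_arm", "payload": {
  "series": [
    {"x": -0.003, "y": -0.003, "z": 0.01, "rx": 0, "ry": 0, "rz": -0.5},
    {"x": -0.002, "y": -0.001, "z": 0.012, "rx": 0, "ry": 0, "rz": 0},
    {"x": 0, "y": 0, "z": 0.008, "rx": 0, "ry": 0, "rz": 0},
    {"x": 0, "y": 0, "z": 0.0, "rx": 0, "ry": 0, "rz": 0},
    {"x": 0, "y": 0, "z": 0, "rx": 0, "ry": 0, "rz": 0}
  ]
}}

```text
time: 8.8
tool_pos: [0.5101, 0.1918, 0.0753]
ee_rot: [3.138, 0.001, -0.388]
wrist_force: [0.7, -0.6, -0.7]
width: 0.0428
```

```bash
python3 -c "
from h import *
delta([.5122,.1929,.066],-22.1)
s=snap('wrist','w7.png'); cv2.imwrite('pics/w7b.png',cv2.resize(cv2.imread('pics/w7.png')[130:310,130:380],(800,576)))
s=snap('top','t7.png'); cv2.imwrite('pics/t7b.png',cv2.resize(cv2.imread('pics/t7.png')[120:240,130:290],(800,600)))"
```

```text
t 8.8 p [0.5101 0.1918 0.0753] rpy [ 1.798e+02  5.000e-02 -2.223e+01] F [ 0.7 -0.6 -0.7] T [-0.073  0.084  0.044] w 0.0428 q [ 0.26  0.14  1.57 -0.    1.43  0.65]
tool shift mm [ 1.5 -1.9  9.3]
rotvec deg [ 0.2   0.05 -0.13]
```

View pics/w7b.png

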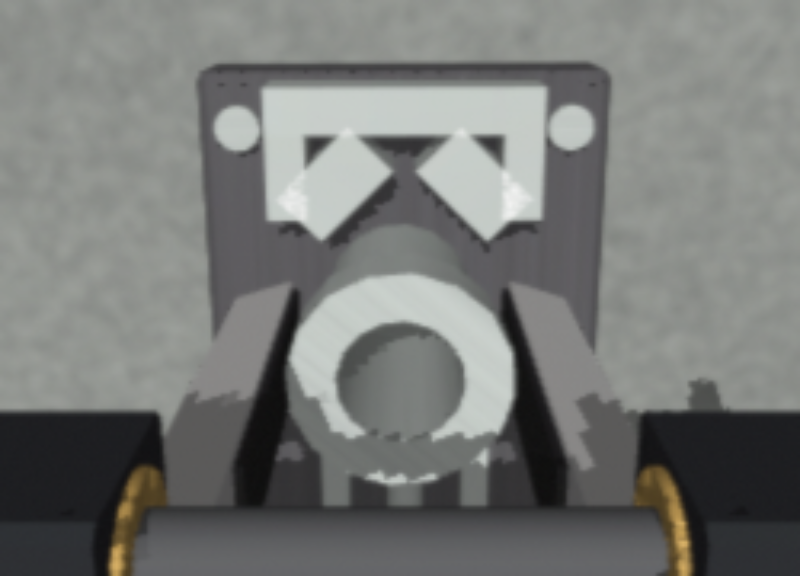

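Run:
```python
from h import *
i=cv2.imread('pics/w7.png'); cv2.imwrite('pics/w7c.png',cv2.resize(i[145:215,200:315],(805,490),interpolation=cv2.INTER_CUBIC)[:,:800])
s=cams.snapshot('wrist'); o=st()
P=lambda u,v,z: atz(s,(u+.5)/3.2-.5+130,(v+.5)/3.2-.5+130,z)[:2]
l1,l2,r1,r2=[P(*a,.036) for a in [(393,172),(325,241),(415,172),(489,241)]]
A=np.array([l2-l1,-(r2-r1)]).T; t=np.linalg.solve(A,r1-l1); apex=l1+t[0]*(l2-l1)
a=np.radians(67.9); y=np.array([np.cos(a),np.sin(a)]); print('apex',apex,'nest',apex-.02404*y)
# held bush check
t=np.array(o['tool_pos'])+[0,0,.0243]; M=R.from_euler('xyz',o['ee_rot']).as_matrix()
for nm,dz,r in [('flange',.0,.022),('under',-.05,.017)]:
    p=np.array([proj(s,t+[0,0,dz]+M@np.array([r*np.cos(q),r*np.sin(q),0])) for q in np.linspace(0,6.28,60)]); p=(p-130+.5)*3.2-.5; print(nm,p.min(0),p.max(0))
```

```text
t 8.95 p [0.5107 0.1919 0.0762] rpy [ 1.7985e+02 -2.0000e-02 -2.2230e+01] F [-0.2  0.6 -0.7] T [-0.064  0.104  0.032] w 0.0436 q [ 0.26  0.14  1.57 -0.    1.43  0.65]
apex [0.52244514 0.21754802] nest [0.51340071 0.19527427]
flange [281.76493688 268.7072958 ] [514.67511436 482.36809922]
under [328.92850048 219.9409657 ] [468.72032583 351.81376143]
```

View pics/w7c.png

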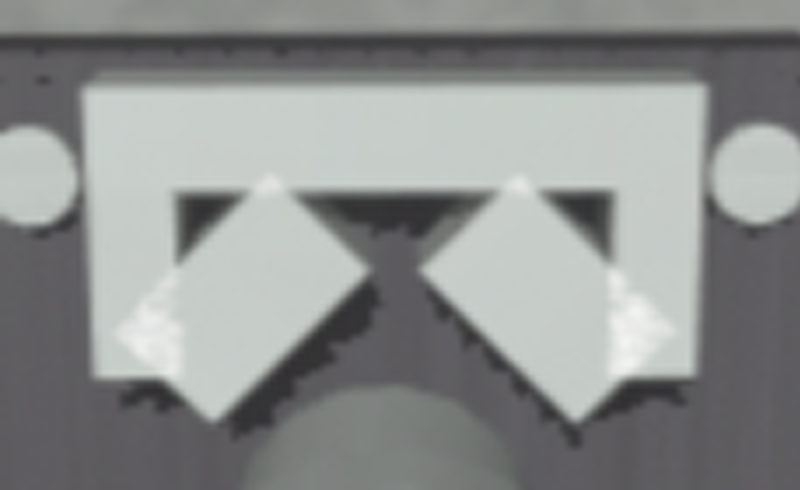

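View pics/t7b.png

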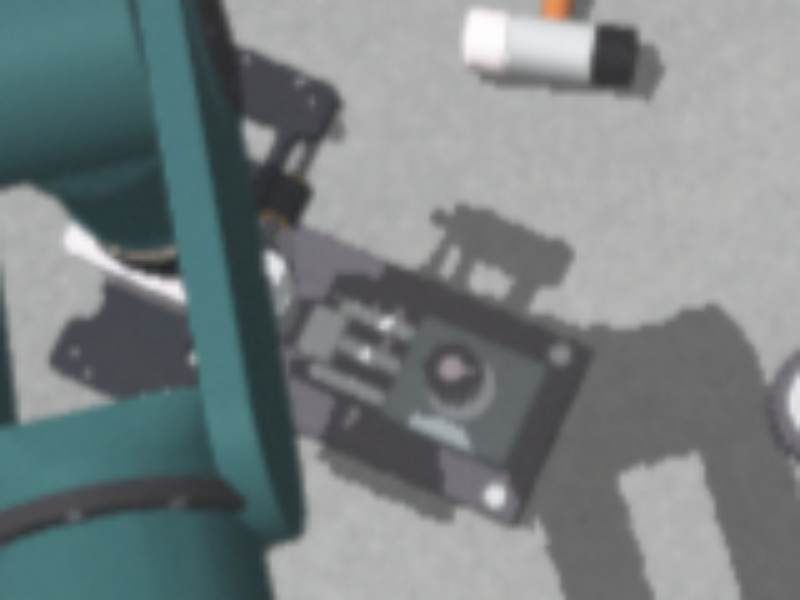

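```bash
python3 -c "
from h import *
delta([.5122,.1936,.066],-22.1)"
```

```text
t 8.95 p [0.5107 0.1919 0.0762] rpy [ 1.7985e+02 -2.0000e-02 -2.2230e+01] F [-0.2  0.6 -0.7] T [-0.064  0.104  0.032] w 0.0436 q [ 0.26  0.14  1.57 -0.    1.43  0.65]
tool shift mm [ 0.7 -2.1 10.2]
rotvec deg [ 0.15 -0.02 -0.13]
```

Emit:
{"api": "jog_arm", "payload": {
  "series": [
    {"x": 0.0007, "y": -0.002, "z": 0.004, "rx": 0.15, "ry": 0, "rz": 0},
    {"x": 0, "y": 0, "z": 0.004, "rx": 0, "ry": 0, "rz": 0},
    {"x": 0, "y": 0, "z": 0.002, "rx": 0, "ry": 0, "rz": 0},
    {"x": 0, "y": 0, "z": 0, "rx": 0, "ry": 0, "rz": 0}
  ]
}}

```text
time: 9.28
tool_pos: [0.5139, 0.194, 0.0673]
ee_rot: [-3.139, -0.004, -0.388]
wrist_force: [-0.5, 0.4, -2.1]
width: 0.0432
```

```bash
python3 -c "
from h import *
delta([.5122,.1936,.0465],-22.1)"
```

```text
t 9.28 p [0.5139 0.194  0.0673] rpy [-179.83   -0.22  -22.24] F [-0.5  0.4 -2.1] T [-0.055  0.092 -0.06 ] w 0.0432 q [0.26 0.15 1.58 0.   1.41 0.65]
tool shift mm [-1.5  1.1 20.8]
rotvec deg [-0.17 -0.22 -0.14]
```

Emit:
{"api": "jog_arm", "payload": {
  "series": [
    {"x": -0.0014, "y": 0.001, "z": 0.004, "rx": -0.15, "ry": -0.2, "rz": 0},
    {"x": 0, "y": 0, "z": 0.004, "rx": 0, "ry": 0, "rz": 0},
    {"x": 0, "y": 0, "z": 0.003, "rx": 0, "ry": 0, "rz": 0},
    {"x": 0, "y": 0, "z": 0, "rx": 0, "ry": 0, "rz": 0}
  ]
}}

```text
time: 9.62
tool_pos: [0.5122, 0.1936, 0.0553]
ee_rot: [-3.141, -0.0, -0.388]
wrist_force: [0.1, -0.6, -1.8]
width: 0.0433
```

```bash
python3 -c "
from h import *
delta([.5122,.1936,.0465],-22.1)"
```

```text
t 9.62 p [0.5122 0.1936 0.0553] rpy [-1.7999e+02 -1.0000e-02 -2.2240e+01] F [ 0.1 -0.6 -1.8] T [-0.071  0.134  0.022] w 0.0433 q [0.26 0.16 1.59 0.   1.39 0.65]
tool shift mm [ 0.  -0.   8.8]
rotvec deg [-0.01 -0.01 -0.14]
```

Emit:
{"api": "jog_arm", "payload": {
  "series": [
    {"x": 0, "y": 0, "z": 0.003, "rx": 0, "ry": 0, "rz": 0},
    {"x": 0, "y": 0, "z": 0.003, "rx": 0, "ry": 0, "rz": 0},
    {"x": 0, "y": 0, "z": 0.0015, "rx": 0, "ry": 0, "rz": 0},
    {"x": 0, "y": 0, "z": 0, "rx": 0, "ry": 0, "rz": 0}
  ]
}}

```text
time: 9.95
tool_pos: [0.512, 0.1935, 0.0466]
ee_rot: [3.141, 0.0, -0.388]
wrist_force: [0.1, 1.5, -1.5]
width: 0.0434
```

```bash
python3 -c "
from h import *
delta([.5122,.1936,.0455],-22.1)"
```

```text
t 9.95 p [0.512  0.1935 0.0466] rpy [ 1.7999e+02  2.0000e-02 -2.2240e+01] F [ 0.1  1.5 -1.5] T [-0.065  0.142  0.005] w 0.0434 q [0.26 0.17 1.6  0.   1.37 0.65]
tool shift mm [ 0.2 -0.2  1.1]
rotvec deg [ 0.01  0.02 -0.14]
```

Now small steps down until contact shows in the wrist force.

Emit:
{"api": "jog_arm", "payload": {
  "series": [
    {"x": 0, "y": 0, "z": 0.001, "rx": 0, "ry": 0, "rz": 0},
    {"x": 0, "y": 0, "z": 0.0005, "rx": 0, "ry": 0, "rz": 0}
  ]
}}

```text
time: 10.12
tool_pos: [0.5124, 0.1937, 0.0458]
ee_rot: [-3.141, -0.001, -0.388]
wrist_force: [-0.3, 0.1, 1.2]
width: 0.0432
```

```bash
python3 -c "
from h import *
delta([.5122,.1936,.0455],-22.1)"
```

```text
t 10.12 p [0.5124 0.1937 0.0458] rpy [-1.7997e+02 -3.0000e-02 -2.2240e+01] F [-0.3  0.1  1.2] T [-0.076  0.279 -0.019] w 0.0432 q [0.26 0.17 1.6  0.   1.37 0.65]
tool shift mm [-0.2  0.2  0.3]
rotvec deg [-0.03 -0.03 -0.14]
```

Emit:
{"api": "jog_arm", "payload": {
  "series": [
    {"x": 0, "y": 0, "z": 0, "rx": 0, "ry": 0, "rz": 0},
    {"x": 0, "y": 0, "z": 0, "rx": 0, "ry": 0, "rz": 0},
    {"x": 0, "y": 0, "z": 0, "rx": 0, "ry": 0, "rz": 0},
    {"x": 0, "y": 0, "z": 0, "rx": 0, "ry": 0, "rz": 0},
    {"x": 0, "y": 0, "z": 0, "rx": 0, "ry": 0, "rz": 0}
  ],
  "claw": 0.8
}}

```text
time: 10.53
tool_pos: [0.5137, 0.194, 0.0473]
ee_rot: [-3.139, -0.003, -0.388]
wrist_force: [-0.7, -0.7, 0.4]
width: 0.0732
```

```bash
python3 -c "
from h import *
delta([.5122,.1936,.11],-22.1)
s=snap('wrist','w8.png'); cv2.imwrite('pics/w8b.png',cv2.resize(cv2.imread('pics/w8.png')[130:310,130:380],(800,576)))"
```

```text
t 10.53 p [0.5137 0.194  0.0473] rpy [-179.85   -0.2   -22.24] F [-0.7 -0.7  0.4] T [-0.039  0.033  0.043] w 0.0732 q [ 0.26  0.17  1.6  -0.    1.37  0.65]
tool shift mm [ -1.    0.8 -62.7]
rotvec deg [-0.15 -0.2  -0.14]
```

View pics/w8b.png

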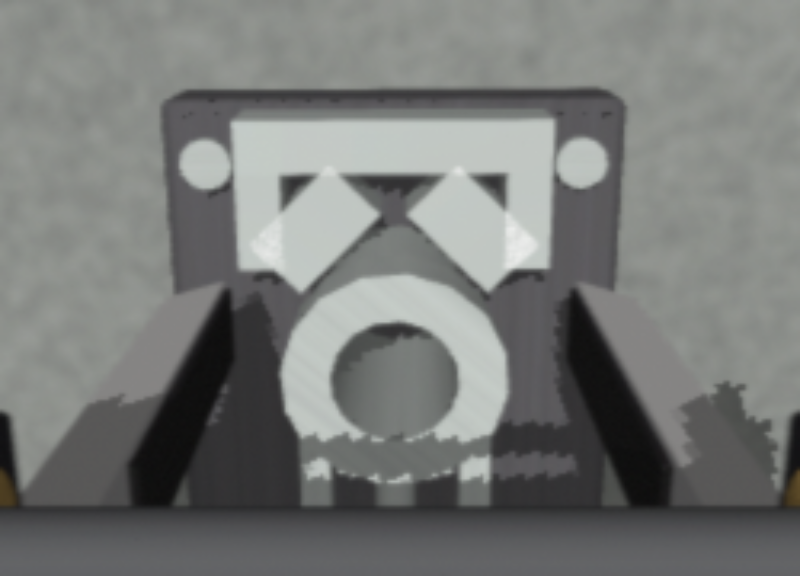

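Emit:
{"api": "jog_arm", "payload": {
  "series": [
    {"x": -0.001, "y": 0, "z": -0.01, "rx": 0, "ry": 0, "rz": 0},
    {"x": 0, "y": 0, "z": -0.02, "rx": 0, "ry": 0, "rz": 0},
    {"x": 0, "y": 0, "z": -0.03, "rx": 0, "ry": 0, "rz": 0},
    {"x": 0, "y": 0, "z": -0.03, "rx": 0, "ry": 0, "rz": 0},
    {"x": 0, "y": 0.005, "z": -0.01, "rx": 0, "ry": 0, "rz": 0},
    {"x": 0, "y": 0.015, "z": -0.005, "rx": 0, "ry": 0, "rz": 0},
    {"x": 0, "y": 0.02, "z": 0, "rx": 0, "ry": 0, "rz": 0},
    {"x": 0, "y": 0.02, "z": 0, "rx": 0, "ry": 0, "rz": 0},
    {"x": 0, "y": 0.01, "z": 0, "rx": 0, "ry": 0, "rz": 0},
    {"x": 0, "y": 0, "z": 0, "rx": 0, "ry": 0, "rz": 0},
    {"x": 0, "y": 0, "z": 0, "rx": 0, "ry": 0, "rz": 0}
  ]
}}

```text
time: 11.5
tool_pos: [0.4834, 0.1265, 0.1594]
ee_rot: [-3.139, -0.004, -0.387]
wrist_force: [-0.1, 0.1, -0.5]
width: 0.0753
```

```bash
python3 -c "
from h import *
delta([.4658,.0779,.14],-22.1)
s=snap('wrist','w9.png'); cv2.imwrite('pics/w9b.png',cv2.resize(cv2.imread('pics/w9.png')[40:310,80:430],(777,600)))"
```

```text
t 11.5 p [0.4834 0.1265 0.1594] rpy [-179.85   -0.25  -22.16] F [-0.1  0.1 -0.5] T [-0.052  0.13   0.002] w 0.0753 q [ 0.14 -0.02  1.57  0.    1.58  0.53]
tool shift mm [ 2.  51.7 19.3]
rotvec deg [-0.15 -0.25 -0.06]
```

View pics/w9b.png

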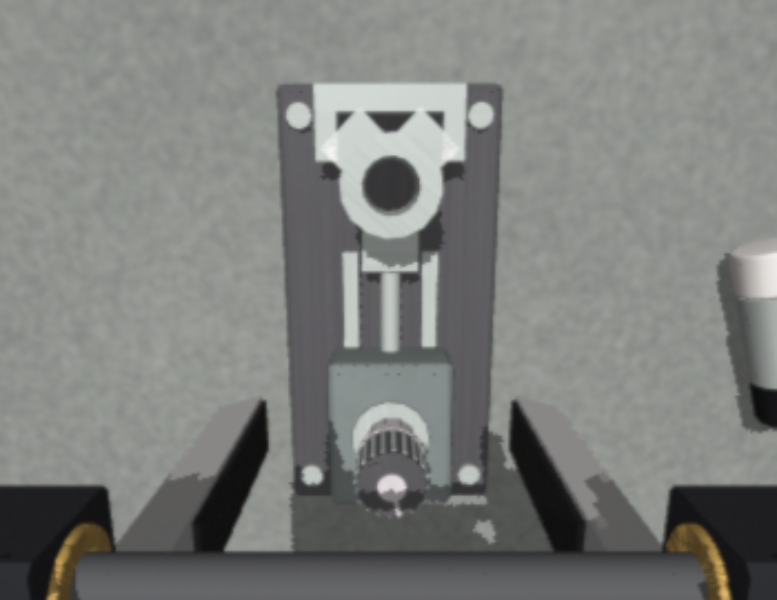

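Run:
```python
from h import *
s=snap('wrist','w10.png'); st()
k=777/350
P=lambda u,v,z: atz(s,(u+.5)/k-.5+80,(v+.5)/k-.5+40,z)
print('bush',P(391.5,185,.07),'from bore',P(391,184,.07)); kn=P(392,483,.107); print('knob',kn)
# knob outline at top
for u,v in [(355,480),(430,480),(392,515)]: print(P(u,v,.107))
a=np.radians(67.9); y=np.array([np.cos(a),np.sin(a)]);x=np.array([y[1],-y[0]])
n=np.array([.5134,.1953]); b=P(391.5,185,.07)[:2]-n; print('bush rel nest x,y',b@x,b@y); b=kn[:2]-n; print('knob',b@x,b@y)
l,r=P(280,200,.02)[:2],P(498,200,.02)[:2]; print('axis mid at plate',((l+r)/2-n)@x)
l,r=P(361,268,.035)[:2],P(419,268,.035)[:2]; print('jaw rear rel',((l+r)/2-n)@x,((l+r)/2-n)@y)
im=cv2.imread('pics/w10.png'); cv2.imwrite('pics/w10b.png',cv2.resize(im[215:285,220:295],(640,597),interpolation=cv2.INTER_CUBIC))
```

```text
t 11.6 p [0.4835 0.127  0.1592] rpy [-179.87   -0.22  -22.1 ] F [-0.6  0.5  0.2] T [-0.034  0.063 -0.01 ] w 0.0754 q [ 0.14 -0.01  1.57 -0.    1.58  0.53]
bush [0.51296887 0.19306612 0.07      ] from bore [0.51292735 0.193524   0.07      ]
knob [0.46821136 0.0830664  0.107     ]
[0.45463697 0.09009161 0.107     ]
[0.48319347 0.0783965  0.107     ]
[0.46268662 0.06944351 0.107     ]
bush rel nest x,y 0.0004409865673962793 -0.00223195003122064
knob 0.00035643403192636307 -0.12098870562343031
axis mid at plate -0.0003479706873688099
jaw rear rel 1.5167323011205801e-05 -0.04211054890914073
```

View pics/w10b.png

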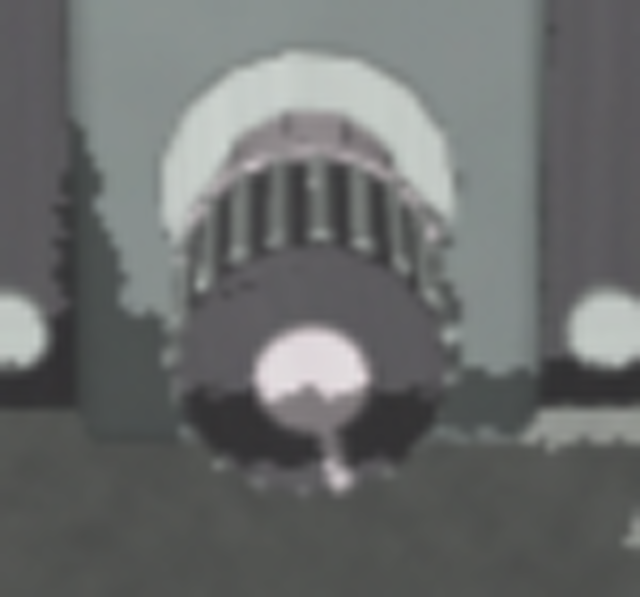

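Emit:
{"api": "jog_arm", "payload": {
  "series": [
    {"x": 0, "y": 0.01, "z": 0, "rx": 0, "ry": 0, "rz": -4},
    {"x": -0.001, "y": 0.015, "z": 0, "rx": 0, "ry": 0, "rz": -7},
    {"x": -0.003, "y": 0.014, "z": 0, "rx": 0, "ry": 0, "rz": -7},
    {"x": -0.002, "y": 0.005, "z": 0, "rx": 0, "ry": 0, "rz": -7},
    {"x": 0, "y": 0, "z": 0, "rx": 0, "ry": 0, "rz": -7},
    {"x": 0, "y": 0, "z": 0, "rx": 0, "ry": 0, "rz": -7},
    {"x": 0, "y": 0, "z": 0, "rx": 0, "ry": 0, "rz": -7},
    {"x": 0, "y": 0, "z": 0, "rx": 0, "ry": 0, "rz": -7},
    {"x": 0, "y": 0, "z": 0, "rx": 0, "ry": 0, "rz": -7},
    {"x": 0, "y": 0, "z": 0, "rx": 0, "ry": 0, "rz": -7},
    {"x": 0, "y": 0, "z": 0, "rx": 0, "ry": 0, "rz": -7},
    {"x": 0, "y": 0, "z": 0, "rx": 0, "ry": 0, "rz": -7}
  ]
}}

```text
time: 12.6
tool_pos: [0.4675, 0.0934, 0.1533]
ee_rot: [-3.135, -0.002, 1.066]
wrist_force: [-0.7, 0.3, -0.3]
width: 0.0754
```

```bash
python3 -c "
from h import *
delta([.4677,.0838,.15])"
```

```text
t 12.6 p [0.4675 0.0934 0.1533] rpy [-1.7964e+02 -1.0000e-01  6.1090e+01] F [-0.7  0.3 -0.3] T [-0.026 -0.032 -0.032] w 0.0754 q [ 0.07 -0.06  1.62  0.    1.58 -0.99]
tool shift mm [-8.4  4.8  3.3]
```

Emit:
{"api": "jog_arm", "payload": {
  "series": [
    {"x": -0.004, "y": 0.003, "z": 0, "rx": 0, "ry": 0, "rz": -7},
    {"x": -0.004, "y": 0.003, "z": 0, "rx": 0, "ry": 0, "rz": -7},
    {"x": 0, "y": 0, "z": 0, "rx": 0, "ry": 0, "rz": -7},
    {"x": 0, "y": 0, "z": 0, "rx": 0, "ry": 0, "rz": -7},
    {"x": 0, "y": 0, "z": 0, "rx": 0, "ry": 0, "rz": -7},
    {"x": 0, "y": 0, "z": 0, "rx": 0, "ry": 0, "rz": -7},
    {"x": 0, "y": 0, "z": 0, "rx": 0, "ry": 0, "rz": -7},
    {"x": 0, "y": 0, "z": 0, "rx": 0, "ry": 0, "rz": -7},
    {"x": 0, "y": 0, "z": 0, "rx": 0, "ry": 0, "rz": -7},
    {"x": 0, "y": 0, "z": 0, "rx": 0, "ry": 0, "rz": -6},
    {"x": 0, "y": 0, "z": 0, "rx": 0, "ry": 0, "rz": -3},
    {"x": 0, "y": 0, "z": 0, "rx": 0, "ry": 0, "rz": 0}
  ]
}}

```text
time: 13.6
tool_pos: [0.4718, 0.0936, 0.147]
ee_rot: [-3.137, -0.017, 2.363]
wrist_force: [-0.0, 0.8, -0.2]
width: 0.0748
```

```bash
python3 -c "
from h import *
delta([.4677,.0838,.15])
s=snap('wrist','w11.png'); cv2.imwrite('pics/w11b.png',cv2.resize(cv2.imread('pics/w11.png')[40:310,80:430],(777,600)))
print(proj(s,[.4677,.0838,.107]))"
```

```text
t 13.6 p [0.4718 0.0936 0.147 ] rpy [-179.75   -0.95  135.41] F [-0.   0.8 -0.2] T [ 0.118  0.048 -0.022] w 0.0748 q [ 0.07 -0.04  1.61  0.01  1.58 -2.29]
tool shift mm [-3.9 -9.9 -3. ]
[249.34240488 199.68739835]
```

View pics/w11b.png

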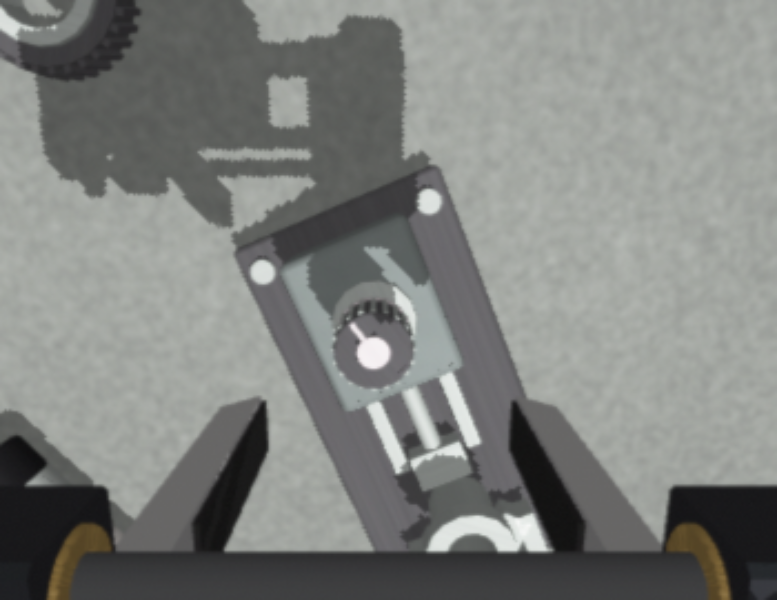

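Run:
```python
from h import *
s=snap('wrist','w12.png'); o=st(); k=777/350
im=cv2.imread('pics/w12.png'); c=im[165:235,210:290]; cv2.imwrite('pics/w12b.png',cv2.resize(c,(640,560),interpolation=cv2.INTER_CUBIC))
p=atz(s,(373.5)/k-.5+80,(351.5)/k-.5+40,.107); print(p); delta([*p[:2],.09])
```

```text
t 13.7 p [0.4717 0.0934 0.147 ] rpy [-179.74   -0.95  135.26] F [-0.2 -0.1 -0.5] T [ 0.078  0.058 -0.014] w 0.0758 q [ 0.07 -0.04  1.61  0.01  1.58 -2.29]
[0.46740646 0.08178264 0.107     ]
t 13.7 p [0.4717 0.0934 0.147 ] rpy [-179.74   -0.95  135.26] F [-0.2 -0.1 -0.5] T [ 0.078  0.058 -0.014] w 0.0758 q [ 0.07 -0.04  1.61  0.01  1.58 -2.29]
tool shift mm [ -6.1 -11.   56.9]
```

View pics/w12b.png

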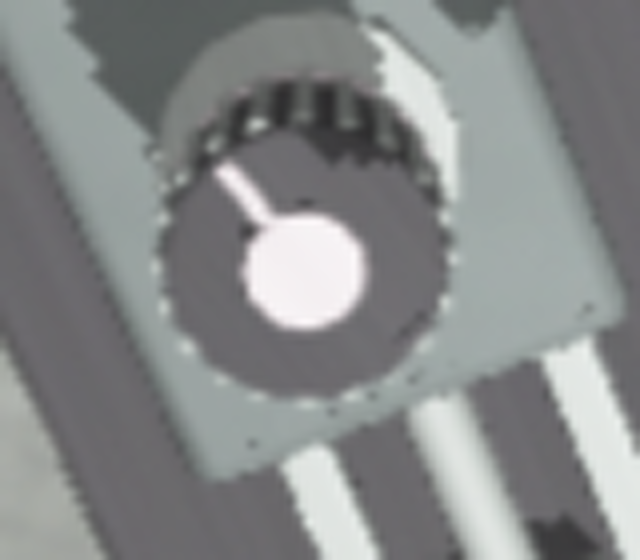

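```bash
python3 -c "
from h import *
delta([.4678,.0826,.115],145)"
```

```text
t 13.7 p [0.4717 0.0934 0.147 ] rpy [-179.74   -0.95  135.26] F [-0.2 -0.1 -0.5] T [ 0.078  0.058 -0.014] w 0.0758 q [ 0.07 -0.04  1.61  0.01  1.58 -2.29]
tool shift mm [ -5.4 -10.3  31.9]
rotvec deg [-0.18 -0.97 -9.74]
```

Emit:
{"api": "jog_arm", "payload": {
  "series": [
    {"x": -0.003, "y": -0.006, "z": 0, "rx": 0, "ry": -0.9, "rz": 0},
    {"x": -0.0025, "y": -0.005, "z": 0.0, "rx": 0, "ry": 0, "rz": -5},
    {"x": 0, "y": 0, "z": 0.012, "rx": 0, "ry": 0, "rz": -4.5},
    {"x": 0, "y": 0, "z": 0.012, "rx": 0, "ry": 0, "rz": 0},
    {"x": 0, "y": 0, "z": 0, "rx": 0, "ry": 0, "rz": 0},
    {"x": 0, "y": 0, "z": 0, "rx": 0, "ry": 0, "rz": 0}
  ]
}}

```text
time: 14.2
tool_pos: [0.4677, 0.0807, 0.1227]
ee_rot: [-3.136, 0.003, 2.53]
wrist_force: [-0.2, -0.7, 0.5]
width: 0.0752
```

```bash
python3 -c "
from h import *
delta([.4678,.0826,.115],145)
s=snap('wrist','w13.png'); cv2.imwrite('pics/w13b.png',cv2.resize(cv2.imread('pics/w13.png')[130:310,130:380],(800,576)))
print(proj(s,[.4678,.0826,.107]))"
```

```text
t 14.2 p [0.4677 0.0807 0.1227] rpy [-179.7     0.18  144.97] F [-0.2 -0.7  0.5] T [ 0.09   0.051 -0.034] w 0.0752 q [ 0.06 -0.05  1.67 -0.01  1.52 -2.47]
tool shift mm [1.  1.7 7.7]
rotvec deg [-0.3   0.18 -0.03]
[256.74384372 223.43534133]
```

View pics/w13b.png

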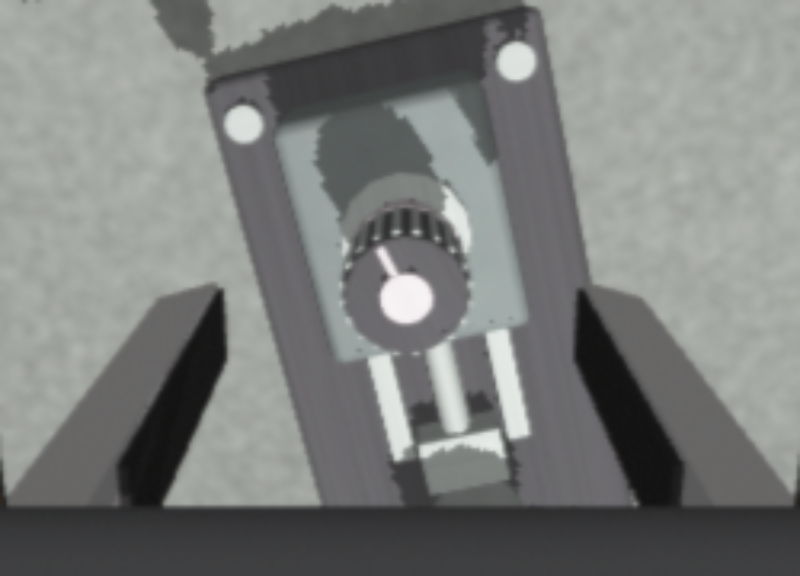

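Emit:
{"api": "jog_arm", "payload": {
  "series": [
    {"x": 0.0006, "y": 0.0015, "z": 0.008, "rx": -0.3, "ry": 0.2, "rz": 0},
    {"x": 0, "y": 0, "z": 0.01, "rx": 0, "ry": 0, "rz": 0},
    {"x": 0, "y": 0, "z": 0.01, "rx": 0, "ry": 0, "rz": 0},
    {"x": 0, "y": 0, "z": 0.006, "rx": 0, "ry": 0, "rz": 0},
    {"x": 0, "y": 0, "z": 0, "rx": 0, "ry": 0, "rz": 0},
    {"x": 0, "y": 0, "z": 0, "rx": 0, "ry": 0, "rz": 0}
  ]
}}

```text
time: 14.75
tool_pos: [0.4685, 0.0824, 0.0864]
ee_rot: [3.14, 0.001, 2.529]
wrist_force: [0.2, 1.0, -0.0]
width: 0.075
```

```bash
python3 -c "
from h import *
delta([.4678,.0826,.081],145)"
```

```text
t 14.75 p [0.4685 0.0824 0.0864] rpy [1.7992e+02 4.0000e-02 1.4490e+02] F [ 0.2  1.  -0. ] T [ 0.086  0.064 -0.018] w 0.075 q [ 0.05 -0.02  1.72  0.    1.44 -2.47]
tool shift mm [ 0.7 -0.2  5.4]
rotvec deg [ 0.08  0.04 -0.1 ]
```

Emit:
{"api": "jog_arm", "payload": {
  "series": [
    {"x": 0.0006, "y": 0, "z": 0.003, "rx": 0, "ry": 0, "rz": 0},
    {"x": 0, "y": 0, "z": 0.0015, "rx": 0, "ry": 0, "rz": 0},
    {"x": 0, "y": 0, "z": 0, "rx": 0, "ry": 0, "rz": 0},
    {"x": 0, "y": 0, "z": 0, "rx": 0, "ry": 0, "rz": 0}
  ],
  "claw": 0.45
}}

```text
time: 15.08
tool_pos: [0.4682, 0.0828, 0.0816]
ee_rot: [3.14, 0.001, 2.529]
wrist_force: [-1.2, 0.9, -0.3]
width: 0.052
```

```bash
python3 -c "
from h import *
delta([.4678,.0826,.081],145)
s=snap('wrist','w14.png'); cv2.imwrite('pics/w14b.png',cv2.resize(cv2.imread('pics/w14.png')[130:310,130:380],(800,576)))
print(proj(s,[.4678,.0826,.107]))"
```

```text
t 15.08 p [0.4682 0.0828 0.0816] rpy [1.7991e+02 6.0000e-02 1.4490e+02] F [-1.2  0.9 -0.3] T [0.075 0.117 0.024] w 0.052 q [ 0.06 -0.02  1.73  0.    1.43 -2.47]
tool shift mm [ 0.3 -0.4  0.6]
rotvec deg [ 0.09  0.06 -0.1 ]
[255.89539664 244.79861782]
```

View pics/w14b.png

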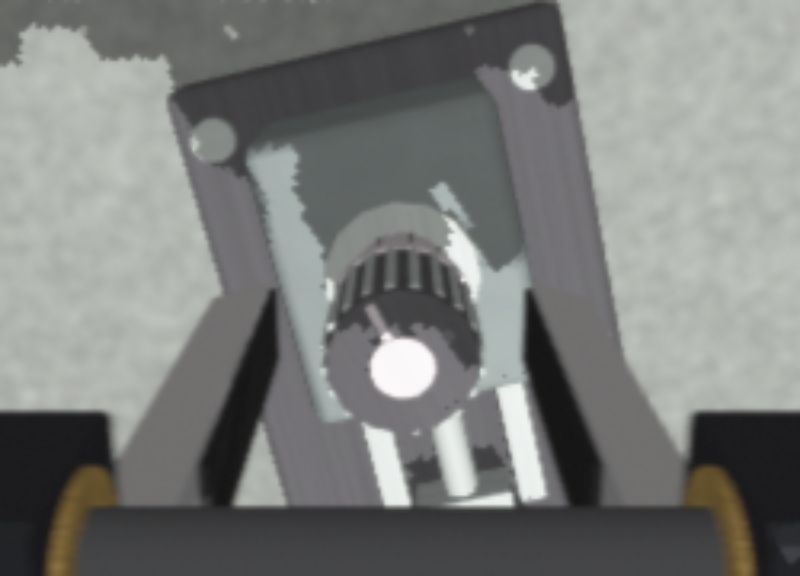

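Emit:
{"api": "jog_arm", "payload": {
  "series": [
    {"x": 0.0003, "y": -0.0003, "z": 0.0003, "rx": 0, "ry": 0, "rz": 0},
    {"x": 0, "y": 0, "z": 0, "rx": 0, "ry": 0, "rz": 0},
    {"x": 0, "y": 0, "z": 0, "rx": 0, "ry": 0, "rz": 0},
    {"x": 0, "y": 0, "z": 0, "rx": 0, "ry": 0, "rz": 0},
    {"x": 0, "y": 0, "z": 0, "rx": 0, "ry": 0, "rz": 0}
  ],
  "claw": 0.2
}}

```text
time: 15.55
tool_pos: [0.468, 0.083, 0.0821]
ee_rot: [3.139, 0.001, 2.529]
wrist_force: [-0.1, 0.1, -0.5]
width: 0.0297
```

```bash
python3 -c "
from h import *
delta([.4678,.0826,.081],145)"
```

```text
t 15.55 p [0.468  0.083  0.0821] rpy [1.7985e+02 8.0000e-02 1.4490e+02] F [-0.1  0.1 -0.5] T [ 0.136  0.044 -0.015] w 0.0297 q [ 0.06 -0.02  1.73  0.    1.43 -2.47]
tool shift mm [-0.1 -0.4  1.1]
rotvec deg [ 0.15  0.08 -0.1 ]
```

Emit:
{"api": "jog_arm", "payload": {
  "series": [
    {"x": 0, "y": 0, "z": 0, "rx": 0, "ry": 0, "rz": 5},
    {"x": 0, "y": 0, "z": 0, "rx": 0, "ry": 0, "rz": 5},
    {"x": 0, "y": 0, "z": 0, "rx": 0, "ry": 0, "rz": 5},
    {"x": 0, "y": 0, "z": 0, "rx": 0, "ry": 0, "rz": 5},
    {"x": 0, "y": 0, "z": 0, "rx": 0, "ry": 0, "rz": 5},
    {"x": 0, "y": 0, "z": 0, "rx": 0, "ry": 0, "rz": 5}
  ]
}}

```text
time: 16.05
tool_pos: [0.4687, 0.082, 0.0821]
ee_rot: [3.138, 0.003, 1.983]
wrist_force: [0.2, 0.9, -0.1]
width: 0.0296
```

```bash
python3 -c "
from h import *
delta([.4678,.0826,.0815])"
```

```text
t 16.05 p [0.4687 0.082  0.0821] rpy [1.7979e+02 1.7000e-01 1.1363e+02] F [ 0.2  0.9 -0.1] T [-0.05   0.004  0.104] w 0.0296 q [ 0.06 -0.02  1.73 -0.    1.43 -1.93]
tool shift mm [ 0.9 -0.6  0.6]
```

Emit:
{"api": "jog_arm", "payload": {
  "series": [
    {"x": 0.0008, "y": -0.0005, "z": 0.0004, "rx": 0.2, "ry": 0.1, "rz": 6},
    {"x": 0, "y": 0, "z": 0, "rx": 0, "ry": 0, "rz": 6},
    {"x": 0, "y": 0, "z": 0, "rx": 0, "ry": 0, "rz": 6},
    {"x": 0, "y": 0, "z": 0, "rx": 0, "ry": 0, "rz": 6},
    {"x": 0, "y": 0, "z": 0, "rx": 0, "ry": 0, "rz": 6},
    {"x": 0, "y": 0, "z": 0, "rx": 0, "ry": 0, "rz": 6},
    {"x": 0, "y": 0, "z": 0, "rx": 0, "ry": 0, "rz": 6},
    {"x": 0, "y": 0, "z": 0, "rx": 0, "ry": 0, "rz": 6}
  ]
}}

```text
time: 16.72
tool_pos: [0.4687, 0.08, 0.0821]
ee_rot: [3.137, 0.005, 1.104]
wrist_force: [-0.2, -0.6, -0.4]
width: 0.0295
```

```bash
python3 -c "
from h import *
delta([.4678,.0826,.0815])
s=snap('wrist','w15.png'); cv2.imwrite('pics/w15b.png',cv2.resize(cv2.imread('pics/w15.png')[40:310,80:430],(777,600)))"
```

```text
t 16.72 p [0.4687 0.08   0.0821] rpy [179.73   0.29  63.27] F [-0.2 -0.6 -0.4] T [-0.087  0.117  0.084] w 0.0295 q [ 0.05 -0.02  1.73 -0.01  1.43 -1.05]
tool shift mm [ 1.9 -1.9  0.5]
```

View pics/w15b.png

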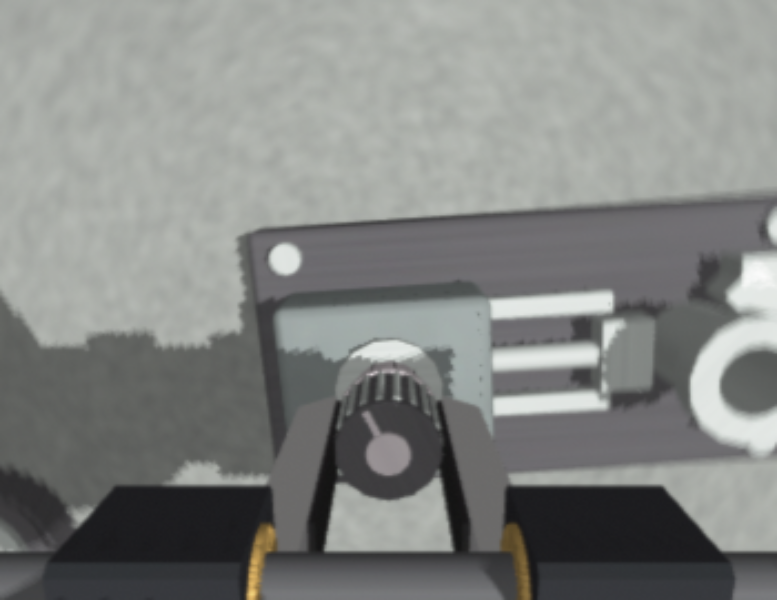

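Emit:
{"api": "jog_arm", "payload": {
  "series": [
    {"x": 0.001, "y": -0.001, "z": 0.0003, "rx": 0.2, "ry": 0.2, "rz": 6},
    {"x": 0.001, "y": -0.001, "z": 0, "rx": 0, "ry": 0, "rz": 6},
    {"x": 0, "y": 0, "z": 0, "rx": 0, "ry": 0, "rz": 6},
    {"x": 0.0005, "y": -0.0005, "z": 0, "rx": 0, "ry": 0, "rz": 6},
    {"x": 0, "y": 0, "z": 0, "rx": 0, "ry": 0, "rz": 6},
    {"x": 0, "y": 0, "z": 0, "rx": 0, "ry": 0, "rz": 6},
    {"x": 0, "y": 0, "z": 0, "rx": 0, "ry": 0, "rz": 6},
    {"x": 0, "y": 0, "z": 0, "rx": 0, "ry": 0, "rz": 6}
  ]
}}

```text
time: 17.43
tool_pos: [0.4671, 0.0788, 0.0821]
ee_rot: [3.13, 0.005, 0.243]
wrist_force: [-1.3, -0.7, 0.8]
width: 0.0287
```

```bash
python3 -c "
from h import *
delta([.4680,.083,.0815])"
```

```text
t 17.43 p [0.4671 0.0788 0.0821] rpy [179.36   0.26  13.92] F [-1.3 -0.7  0.8] T [-0.01   0.209  0.09 ] w 0.0287 q [ 0.06 -0.02  1.73 -0.01  1.43 -0.19]
tool shift mm [ 1.9 -3.9  0.5]
```

Emit:
{"api": "jog_arm", "payload": {
  "series": [
    {"x": 0, "y": 0, "z": 0, "rx": 0, "ry": 0, "rz": 0},
    {"x": 0, "y": 0, "z": 0, "rx": 0, "ry": 0, "rz": 0},
    {"x": 0, "y": 0, "z": 0, "rx": 0, "ry": 0, "rz": 0}
  ],
  "claw": 0.5
}}

```text
time: 17.68
tool_pos: [0.4675, 0.0787, 0.0823]
ee_rot: [3.13, 0.004, 0.25]
wrist_force: [0.3, -0.2, 0.9]
width: 0.0453
```

```bash
python3 -c "
from h import *
delta([.4680,.083,.0815])
s=snap('wrist','w16.png'); cv2.imwrite('pics/w16b.png',cv2.resize(cv2.imread('pics/w16.png')[130:310,130:380],(800,576)))
print((proj(s,[.4680,.083,.107])-130+.5)*3.2)"
```

```text
t 17.68 p [0.4675 0.0787 0.0823] rpy [179.35   0.21  14.33] F [ 0.3 -0.2  0.9] T [-0.017  0.094  0.008] w 0.0453 q [ 0.06 -0.02  1.73 -0.01  1.43 -0.19]
tool shift mm [ 1.6 -4.1  0.7]
[402.47124948 358.82001357]
```

View pics/w16b.png

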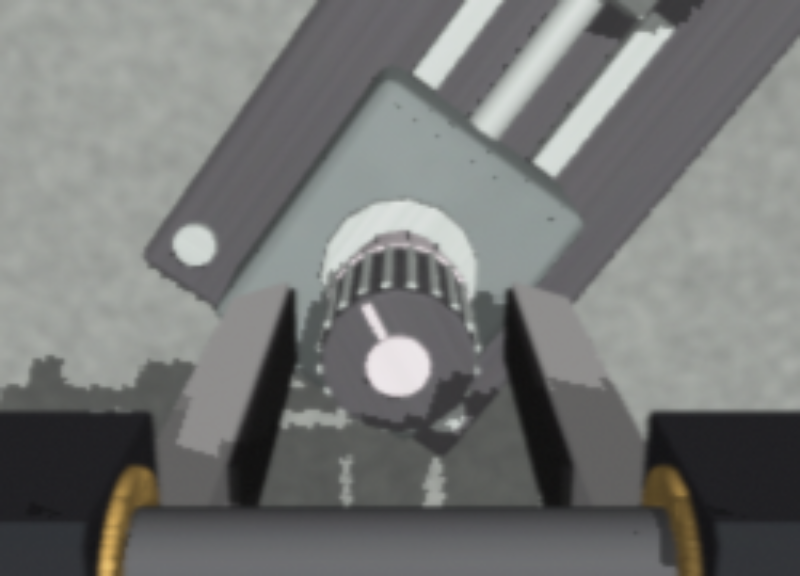

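Emit:
{"api": "jog_arm", "payload": {
  "series": [
    {"x": 0.001, "y": -0.0036, "z": 0.0005, "rx": 0.6, "ry": 0.2, "rz": 0},
    {"x": 0, "y": 0, "z": 0, "rx": 0, "ry": 0, "rz": 0}
  ]
}}

```text
time: 17.9
tool_pos: [0.4678, 0.0828, 0.0818]
ee_rot: [-3.142, -0.001, 0.253]
wrist_force: [-0.5, 0.4, 0.0]
width: 0.0471
```

```bash
python3 -c "
from h import *
delta([.4677,.0825,.0815],14)"
```

```text
t 17.9 p [0.4678 0.0828 0.0818] rpy [-1.800e+02 -4.000e-02  1.449e+01] F [-0.5  0.4  0. ] T [-0.047 -0.03   0.017] w 0.0471 q [ 0.06 -0.02  1.73  0.    1.43 -0.2 ]
tool shift mm [-0.1  0.3  0.3]
rotvec deg [-0.   -0.04  0.49]
```

Emit:
{"api": "jog_arm", "payload": {
  "series": [
    {"x": 0, "y": 0, "z": 0.0003, "rx": 0, "ry": 0, "rz": 0},
    {"x": 0, "y": 0, "z": 0, "rx": 0, "ry": 0, "rz": 0},
    {"x": 0, "y": 0, "z": 0, "rx": 0, "ry": 0, "rz": 0},
    {"x": 0, "y": 0, "z": 0, "rx": 0, "ry": 0, "rz": 0}
  ],
  "claw": 0.2
}}

```text
time: 18.23
tool_pos: [0.4662, 0.0825, 0.0815]
ee_rot: [-3.141, 0.003, 0.255]
wrist_force: [-0.2, -0.7, 0.8]
width: 0.0295
```

```bash
python3 -c "
from h import *
delta([.4677,.0825,.0815],14)"
```

```text
t 18.23 p [0.4662 0.0825 0.0815] rpy [-179.99    0.19   14.61] F [-0.2 -0.7  0.8] T [-0.085  0.066 -0.037] w 0.0295 q [ 0.06 -0.02  1.73 -0.    1.43 -0.2 ]
tool shift mm [ 1.5  0.3 -0. ]
rotvec deg [-0.01  0.19  0.61]
```

Emit:
{"api": "jog_arm", "payload": {
  "series": [
    {"x": 0.0002, "y": 0.0008, "z": 0, "rx": 0, "ry": 0.2, "rz": 6},
    {"x": 0, "y": 0, "z": 0, "rx": 0, "ry": 0, "rz": 6},
    {"x": 0, "y": 0, "z": 0, "rx": 0, "ry": 0, "rz": 6},
    {"x": 0, "y": 0, "z": 0, "rx": 0, "ry": 0, "rz": 6},
    {"x": 0, "y": 0, "z": 0, "rx": 0, "ry": 0, "rz": 6},
    {"x": 0, "y": 0, "z": 0, "rx": 0, "ry": 0, "rz": 6}
  ]
}}

```text
time: 18.73
tool_pos: [0.467, 0.0824, 0.0815]
ee_rot: [-3.14, -0.001, -0.399]
wrist_force: [-0.1, 0.7, 1.3]
width: 0.0295
```

```bash
python3 -c "
from h import *
delta([.4667,.081,.0815])"
```

```text
t 18.73 p [0.467  0.0824 0.0815] rpy [-1.7989e+02 -7.0000e-02 -2.2850e+01] F [-0.1  0.7  1.3] T [-0.117  0.229  0.096] w 0.0295 q [ 0.05 -0.02  1.73  0.    1.43  0.45]
tool shift mm [0.2 1.4 0. ]
```

```bash
python3 -c "
from h import *
s=snap('wrist','w17.png'); cv2.imwrite('pics/w17b.png',cv2.resize(cv2.imread('pics/w17.png')[40:310,80:430],(777,600)))
s=snap('wrist');o=st();s=snap('wrist');o=st();s=snap('wrist');o=st()"
```

```text
t 18.83 p [0.467  0.0824 0.0815] rpy [-1.7988e+02 -7.0000e-02 -2.2550e+01] F [-0.4  0.3  1. ] T [-0.146  0.195 -0.141] w 0.0293 q [ 0.05 -0.02  1.73  0.    1.43  0.45]
t 18.88 p [0.467  0.0824 0.0815] rpy [-1.7988e+02 -7.0000e-02 -2.2420e+01] F [-0.9  0.3  1.1] T [-0.116  0.126 -0.018] w 0.029 q [ 0.05 -0.02  1.73  0.    1.43  0.45]
t 18.93 p [0.467  0.0824 0.0815] rpy [-1.7988e+02 -7.0000e-02 -2.2410e+01] F [-0.4 -1.2 -0. ] T [-0.159  0.163 -0.068] w 0.0296 q [ 0.05 -0.02  1.73  0.    1.43  0.45]
```

View pics/w17b.png

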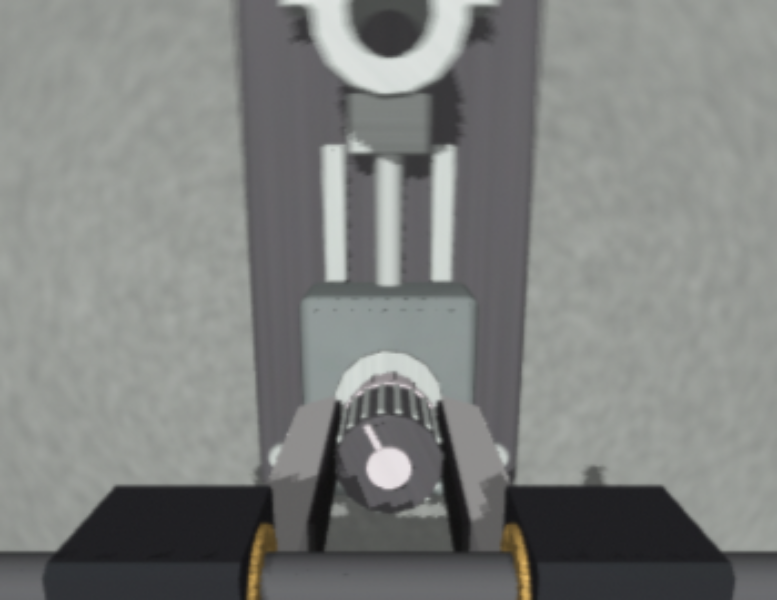

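```bash
cat >> h.py <<'E'
ay=np.radians(67.9); GY=np.array([np.cos(ay),np.sin(ay)]); GX=np.array([GY[1],-GY[0]]); NEST=np.array([.5134,.1953])
def g(p): d=np.array(p)[:2]-NEST; return np.round([d@GX*1000,d@GY*1000],2)
E
python3 - <<'E'
from h import *
s=snap('wrist','w18.png'); k=777/350
P=lambda u,v,z: atz(s,(u+.5)/k-.5+80,(v+.5)/k-.5+40,z)
for v in (152,154): print('jaw rear',g(P(390,v,.035)))
print('flange front edge',g(P(390,94,.058)),g(P(390,94,.07)))
print('gear head front',g(P(388,298,.055)), 'knob',g(P(388,462,.107)))
im=cv2.imread('pics/w18.png'); cv2.imwrite('pics/w18b.png',cv2.resize(im[30:120,205:305],(660,594),interpolation=cv2.INTER_CUBIC))
im=cv2.imread('pics/w10.png'); cv2.imwrite('pics/w10c.png',cv2.resize(im[130:220,205:305],(660,594),interpolation=cv2.INTER_CUBIC))
E
```

```text
jaw rear [  1.26 -37.95]
jaw rear [  1.26 -38.62]
flange front edge [  1.27 -21.87] [  1.22 -23.39]
gear head front [  0.27 -86.02] knob [ 4.000e-02 -1.214e+02]
```

View pics/w18b.png

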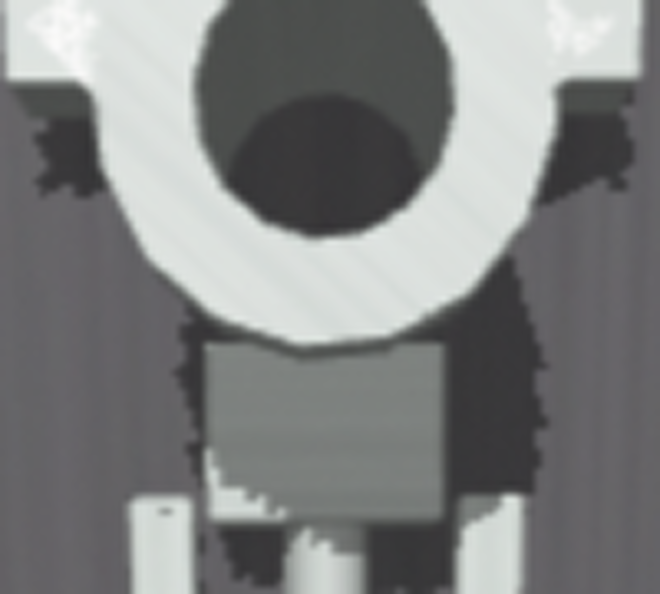

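View pics/w10c.png

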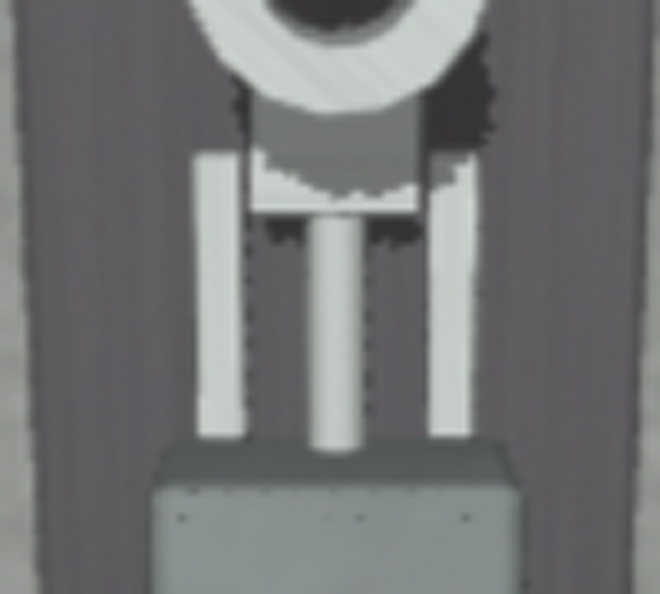

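Run:
```python
from h import *
# scene static; camera for w18 = now
s=snap('wrist')
P=lambda u,v,z: atz(s,(u+.5)/6.6-.5+205,(v+.5)/6.6-.5+30,z)
a=g(P(325,520,.035)); 
for zr in (.03,.035): print('after: rear',a,'rail',g(P(162,497,zr)),'diff',g(P(162,497,zr))[1]-a[1])
print('jaw front edge (top)',g(P(325,345,.035)),'rear-front len', g(P(325,345,.035))[1]-a[1], 'flange low edge z.058',g(P(325,356,.058)),'z.07',g(P(325,347,.07)))
# w10 camera: reconstruct from the tool pose at that time
o=robot.get_obs(); M=R.from_euler('xyz',o['ee_rot']).as_matrix(); oc=M.T@(np.array(s['origin'])-o['tool_pos']); rc=M.T@rotm(s['attitude'])
M0=R.from_euler('xyz',np.radians([-179.87,-.22,-22.10])).as_matrix(); s0=dict(s); s0['origin']=np.array([.4835,.127,.1592])+M0@oc; s0['attitude']=M0@rc
P0=lambda u,v,z: atz(s0,(u+.5)/6.6-.5+205,(v+.5)/6.6-.5+130,z)
a=g(P0(335,213,.035))
for zr in (.03,.035): print('before: rear',a,'rail',g(P0(218,154,zr)),'diff',g(P0(218,154,zr))[1]-a[1])
```

```text
after: rear [  0.06 -38.07] rail [-19.47 -35.1 ] diff 2.969999999999999
after: rear [  0.06 -38.07] rail [-19.04 -35.37] diff 2.700000000000003
jaw front edge (top) [  0.2  -18.81] rear-front len 19.26 flange low edge z.058 [  0.22 -22.79] z.07 [  0.24 -23.43]
before: rear [ -0.22 -43.3 ] rail [-19.75 -34.11] diff 9.189999999999998
before: rear [ -0.22 -43.3 ] rail [-19.46 -33.55] diff 9.75
```

Emit:
{"api": "jog_arm", "payload": {
  "series": [
    {"x": 0, "y": 0.0005, "z": 0, "rx": 0, "ry": 0, "rz": 6},
    {"x": 0, "y": 0, "z": 0, "rx": 0, "ry": 0, "rz": 6}
  ]
}}

```text
time: 19.2
tool_pos: [0.4673, 0.0823, 0.0815]
ee_rot: [-3.138, -0.001, -0.604]
wrist_force: [0.7, -1.4, -0.4]
width: 0.0294
```

```bash
python3 -c "
from h import *
o=st();print(o['joint_torque'])"
```

```text
t 19.2 p [0.4673 0.0823 0.0815] rpy [-1.798e+02 -7.000e-02 -3.462e+01] F [ 0.7 -1.4 -0.4] T [-0.3    0.18   0.053] w 0.0294 q [ 0.05 -0.02  1.73  0.    1.43  0.66]
[  0.28366936 -27.66100824 -28.74830961   0.40690731  -0.14817299
  -1.02094475]
```

Emit:
{"api": "jog_arm", "payload": {
  "series": [
    {"x": 0, "y": 0.0, "z": 0, "rx": 0, "ry": 0, "rz": 6}
  ]
}}

```text
time: 19.28
tool_pos: [0.4674, 0.0822, 0.0815]
ee_rot: [-3.138, -0.001, -0.712]
wrist_force: [0.1, -0.2, 0.0]
width: 0.0294
```

```bash
python3 -c "
from h import *
o=st();print(o['joint_torque'])"
```

```text
t 19.28 p [0.4674 0.0822 0.0815] rpy [-1.798e+02 -7.000e-02 -4.081e+01] F [ 0.1 -0.2  0. ] T [-0.203  0.222  0.062] w 0.0294 q [ 0.05 -0.02  1.73  0.    1.43  0.77]
[  0.23496014 -27.61991501 -28.7231487    0.33518862  -0.15198951
  -1.00353252]
```

Emit:
{"api": "jog_arm", "payload": {
  "series": [
    {"x": 0, "y": 0.0, "z": 0, "rx": 0, "ry": 0, "rz": 6}
  ]
}}

```text
time: 19.37
tool_pos: [0.4675, 0.0821, 0.0815]
ee_rot: [-3.138, -0.001, -0.821]
wrist_force: [-0.1, -0.8, 0.2]
width: 0.0294
```

```bash
python3 -c "
from h import *
o=st();print(o['joint_torque'])"
```

```text
t 19.37 p [0.4675 0.0821 0.0815] rpy [-1.7979e+02 -8.0000e-02 -4.7010e+01] F [-0.1 -0.8  0.2] T [-0.212  0.156  0.037] w 0.0294 q [ 0.05 -0.02  1.73  0.    1.43  0.87]
[  0.1862992  -27.64566064 -28.73123467   0.28448489  -0.14583513
  -0.98588079]
```

Emit:
{"api": "jog_arm", "payload": {
  "series": [
    {"x": 0, "y": 0.0, "z": 0, "rx": 0, "ry": 0, "rz": 6}
  ]
}}

```text
time: 19.45
tool_pos: [0.4677, 0.082, 0.0815]
ee_rot: [-3.138, -0.001, -0.929]
wrist_force: [-0.3, -0.3, 0.1]
width: 0.0291
```

```bash
python3 -c "
from h import *
o=st();print(o['joint_torque'][5])"
```

```text
t 19.45 p [0.4677 0.082  0.0815] rpy [-1.7978e+02 -7.0000e-02 -5.3210e+01] F [-0.3 -0.3  0.1] T [-0.243  0.236  0.063] w 0.0291 q [ 0.05 -0.02  1.73  0.    1.43  0.98]
-0.9835890680551529
```

Emit:
{"api": "jog_arm", "payload": {
  "series": [
    {"x": 0, "y": 0.0, "z": 0, "rx": 0, "ry": 0, "rz": 6}
  ]
}}

```text
time: 19.53
tool_pos: [0.4677, 0.0818, 0.0815]
ee_rot: [-3.138, -0.001, -1.037]
wrist_force: [-0.3, -1.0, 0.6]
width: 0.0292
```

```bash
python3 -c "
from h import *
o=st();print(o['joint_torque'][5])"
```

```text
t 19.53 p [0.4677 0.0818 0.0815] rpy [-1.7978e+02 -7.0000e-02 -5.9410e+01] F [-0.3 -1.   0.6] T [-0.205  0.201  0.049] w 0.0292 q [ 0.05 -0.02  1.73  0.    1.43  1.09]
-0.9829304739832878
```

Emit:
{"api": "jog_arm", "payload": {
  "series": [
    {"x": 0, "y": 0.0, "z": 0, "rx": 0, "ry": 0, "rz": 6}
  ]
}}

```text
time: 19.62
tool_pos: [0.4678, 0.0817, 0.0815]
ee_rot: [-3.138, -0.001, -1.145]
wrist_force: [0.6, 0.0, 0.6]
width: 0.0292
```

```bash
python3 -c "
from h import *
o=st();print(o['joint_torque'][5])"
```

```text
t 19.62 p [0.4678 0.0817 0.0815] rpy [-1.7977e+02 -7.0000e-02 -6.5610e+01] F [0.6 0.  0.6] T [-0.187  0.264  0.04 ] w 0.0292 q [ 0.05 -0.02  1.73  0.    1.43  1.2 ]
-0.981658548116684
```

```bash
python3 -c "
from h import *
s=snap('wrist','w19.png'); cv2.imwrite('pics/w19b.png',cv2.resize(cv2.imread('pics/w19.png')[40:310,80:430],(777,600)))
o=st();print(o['joint_torque'][5])"
```

```text
t 19.67 p [0.4678 0.0817 0.0815] rpy [-1.7977e+02 -6.0000e-02 -6.5820e+01] F [ 0.3 -0.7  0.8] T [-0.228  0.163 -0.102] w 0.0295 q [ 0.05 -0.02  1.73  0.    1.43  1.2 ]
0.29608095064759254
```

View pics/w19b.png

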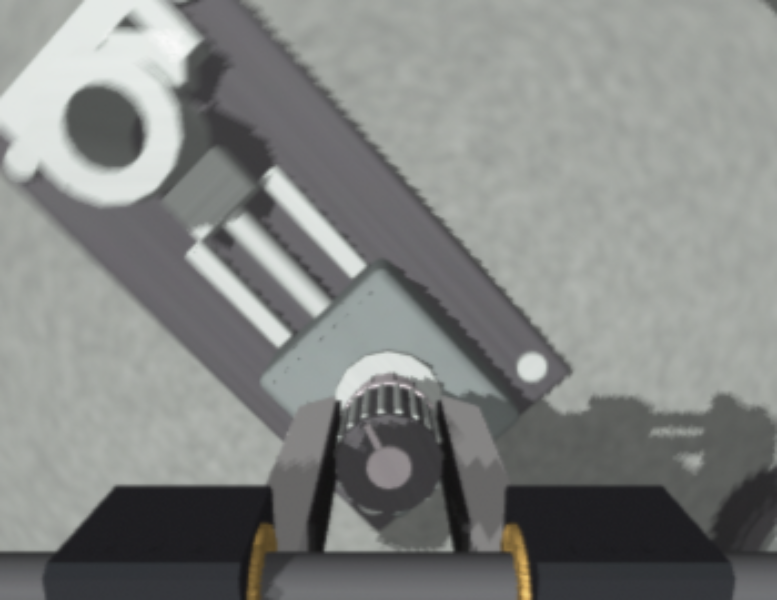

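Emit:
{"api": "jog_arm", "payload": {
  "series": [
    {"x": 0, "y": 0.0, "z": 0, "rx": 0, "ry": 0, "rz": 6}
  ]
}}

```text
time: 19.75
tool_pos: [0.4678, 0.0816, 0.0815]
ee_rot: [-3.137, -0.001, -1.252]
wrist_force: [-0.5, -0.3, 0.0]
width: 0.0293
```

```bash
python3 -c "
from h import *
o=st();print(o['joint_torque'][5])"
```

```text
t 19.75 p [0.4678 0.0816 0.0815] rpy [-1.7976e+02 -6.0000e-02 -7.1740e+01] F [-0.5 -0.3  0. ] T [-0.144  0.191  0.048] w 0.0293 q [ 0.05 -0.02  1.73  0.    1.43  1.31]
-1.501792073249817
```

Emit:
{"api": "jog_arm", "payload": {
  "series": [
    {"x": 0, "y": 0.0, "z": 0, "rx": 0, "ry": 0, "rz": 6}
  ]
}}

```text
time: 19.83
tool_pos: [0.4679, 0.0814, 0.0815]
ee_rot: [-3.137, -0.001, -1.358]
wrist_force: [-0.1, -0.6, 0.0]
width: 0.0296
```

```bash
python3 -c "
from h import *
o=st();print(o['joint_torque'][5])"
```

```text
t 19.83 p [0.4679 0.0814 0.0815] rpy [-1.7976e+02 -5.0000e-02 -7.7820e+01] F [-0.1 -0.6  0. ] T [-0.203  0.231  0.091] w 0.0296 q [ 0.05 -0.02  1.73 -0.    1.43  1.41]
-0.9039965271949768
```

Emit:
{"api": "jog_arm", "payload": {
  "series": [
    {"x": 0, "y": 0.0, "z": 0, "rx": 0, "ry": 0, "rz": 6}
  ]
}}

```text
time: 19.92
tool_pos: [0.4679, 0.0813, 0.0815]
ee_rot: [-3.137, -0.001, -1.464]
wrist_force: [-0.8, -0.4, 0.7]
width: 0.0297
```

```bash
python3 -c "
from h import *
o=st();print(o['joint_torque'][5])"
```

```text
t 19.92 p [0.4679 0.0813 0.0815] rpy [-1.7975e+02 -5.0000e-02 -8.3890e+01] F [-0.8 -0.4  0.7] T [-0.171  0.213  0.148] w 0.0297 q [ 0.05 -0.02  1.73 -0.    1.43  1.52]
-0.9308351576328278
```

Emit:
{"api": "jog_arm", "payload": {
  "series": [
    {"x": 0, "y": 0.0, "z": 0, "rx": 0, "ry": 0, "rz": 6}
  ]
}}

```text
time: 20.0
tool_pos: [0.4679, 0.0811, 0.0815]
ee_rot: [-3.137, -0.001, -1.57]
wrist_force: [-0.9, -0.7, 0.5]
width: 0.0297
```

```bash
python3 -c "
from h import *
o=st();print(o['joint_torque'][5])"
```

```text
t 20.0 p [0.4679 0.0811 0.0815] rpy [-1.7975e+02 -4.0000e-02 -8.9960e+01] F [-0.9 -0.7  0.5] T [-0.189  0.228  0.145] w 0.0297 q [ 0.05 -0.02  1.73 -0.    1.43  1.62]
-0.9023531153798103
```

Emit:
{"api": "jog_arm", "payload": {
  "series": [
    {"x": 0, "y": 0.0, "z": 0, "rx": 0, "ry": 0, "rz": 6}
  ]
}}

```text
time: 20.08
tool_pos: [0.4679, 0.081, 0.0815]
ee_rot: [-3.137, -0.001, -1.676]
wrist_force: [-0.1, -1.4, 0.9]
width: 0.0298
```

```bash
python3 -c "
from h import *
o=st();print(o['joint_torque'][5])"
```

```text
t 20.08 p [0.4679 0.081  0.0815] rpy [-1.7974e+02 -4.0000e-02 -9.6030e+01] F [-0.1 -1.4  0.9] T [-0.131  0.256  0.142] w 0.0298 q [ 0.05 -0.02  1.73 -0.    1.43  1.73]
-0.8904692530632019
```

Emit:
{"api": "jog_arm", "payload": {
  "series": [
    {"x": 0, "y": 0.0, "z": 0, "rx": 0, "ry": 0, "rz": 6}
  ]
}}

```text
time: 20.17
tool_pos: [0.4679, 0.0808, 0.0815]
ee_rot: [-3.137, -0.001, -1.782]
wrist_force: [-0.2, -1.2, -0.1]
width: 0.0292
```

```bash
python3 -c "
from h import *
o=st();print(o['joint_torque'][5])"
```

```text
t 20.17 p [0.4679 0.0808 0.0815] rpy [-1.7974e+02 -3.0000e-02 -1.0210e+02] F [-0.2 -1.2 -0.1] T [-0.139  0.252  0.125] w 0.0292 q [ 0.05 -0.02  1.73 -0.    1.43  1.84]
-0.9077489376068115
```

Emit:
{"api": "jog_arm", "payload": {
  "series": [
    {"x": 0, "y": 0.0, "z": 0, "rx": 0, "ry": 0, "rz": 6}
  ]
}}

```text
time: 20.25
tool_pos: [0.4678, 0.0807, 0.0815]
ee_rot: [-3.137, -0.001, -1.888]
wrist_force: [0.4, -1.6, 0.4]
width: 0.0295
```

```bash
python3 -c "
from h import *
o=st();print(o['joint_torque'][5])"
```

```text
t 20.25 p [0.4678 0.0807 0.0815] rpy [-1.7974e+02 -3.0000e-02 -1.0818e+02] F [ 0.4 -1.6  0.4] T [-0.093  0.227  0.11 ] w 0.0295 q [ 0.05 -0.02  1.73 -0.    1.43  1.94]
-0.9528287127614021
```

Emit:
{"api": "jog_arm", "payload": {
  "series": [
    {"x": 0, "y": 0.0, "z": 0, "rx": 0, "ry": 0, "rz": 6},
    {"x": 0, "y": 0.0, "z": 0, "rx": 0, "ry": 0, "rz": 6}
  ]
}}

```text
time: 20.42
tool_pos: [0.4677, 0.0804, 0.0815]
ee_rot: [-3.137, -0.0, -2.1]
wrist_force: [-0.1, -0.0, 1.1]
width: 0.0295
```

```bash
python3 -c "
from h import *
o=st();print(o['joint_torque'][5])"
```

```text
t 20.42 p [0.4677 0.0804 0.0815] rpy [-1.7973e+02 -2.0000e-02 -1.2032e+02] F [-0.1 -0.   1.1] T [-0.048  0.244  0.099] w 0.0295 q [ 0.05 -0.02  1.73 -0.    1.43  2.15]
-0.886995792388916
```

Emit:
{"api": "jog_arm", "payload": {
  "series": [
    {"x": 0, "y": 0.0, "z": 0, "rx": 0, "ry": 0, "rz": 6},
    {"x": 0, "y": 0.0, "z": 0, "rx": 0, "ry": 0, "rz": 6}
  ]
}}

```text
time: 20.58
tool_pos: [0.4675, 0.0802, 0.0815]
ee_rot: [-3.137, -0.0, -2.312]
wrist_force: [-0.4, -1.7, 0.7]
width: 0.0297
```

```bash
python3 -c "
from h import *
o=st();print(o['joint_torque'][5])
s=snap('wrist','w20.png'); cv2.imwrite('pics/w20b.png',cv2.resize(cv2.imread('pics/w20.png')[40:310,80:430],(777,600)));st()
s=snap('wrist');st()"
```

```text
t 20.58 p [0.4675 0.0802 0.0815] rpy [-179.73   -0.   -132.47] F [-0.4 -1.7  0.7] T [-0.034  0.356  0.113] w 0.0297 q [ 0.05 -0.02  1.73 -0.    1.43  2.37]
-0.9520082920789719
t 20.63 p [0.4675 0.0802 0.0815] rpy [-179.73    0.   -132.67] F [-0.8  0.4  1.2] T [-0.06   0.259 -0.079] w 0.0295 q [ 0.05 -0.02  1.73 -0.    1.43  2.37]
t 20.68 p [0.4675 0.0802 0.0815] rpy [-179.73    0.   -132.22] F [-1.2 -0.1  0. ] T [-0.121  0.339  0.031] w 0.0295 q [ 0.05 -0.02  1.73 -0.    1.43  2.36]
```

View pics/w20b.png

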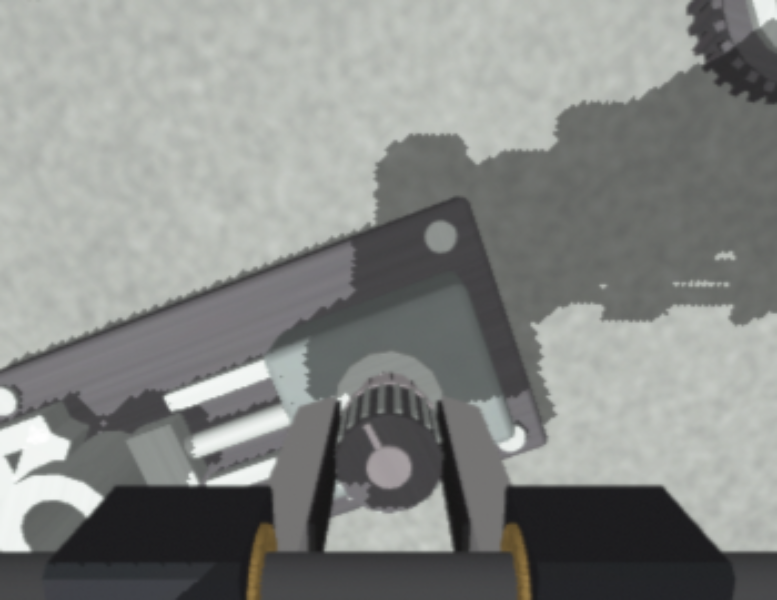

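Emit:
{"api": "jog_arm", "payload": {
  "series": [
    {"x": 0, "y": 0, "z": 0, "rx": 0, "ry": 0, "rz": 0},
    {"x": 0, "y": 0, "z": 0, "rx": 0, "ry": 0, "rz": 0},
    {"x": 0, "y": 0, "z": 0, "rx": 0, "ry": 0, "rz": 0},
    {"x": 0, "y": 0, "z": 0, "rx": 0, "ry": 0, "rz": 0}
  ],
  "claw": 0.8
}}

```text
time: 21.02
tool_pos: [0.468, 0.0807, 0.0815]
ee_rot: [-3.137, 0.002, -2.295]
wrist_force: [-0.1, -0.4, 0.0]
width: 0.0529
```

```bash
python3 -c "
from h import *
o=st()
s=snap('wrist','w21.png'); cv2.imwrite('pics/w21b.png',cv2.resize(cv2.imread('pics/w21.png')[40:310,80:430],(777,600)))"
```

```text
t 21.02 p [0.468  0.0807 0.0815] rpy [-1.7973e+02  1.0000e-01 -1.3150e+02] F [-0.1 -0.4  0. ] T [0.056 0.154 0.018] w 0.0529 q [ 0.05 -0.02  1.73 -0.    1.43  2.35]
```

View pics/w21b.png

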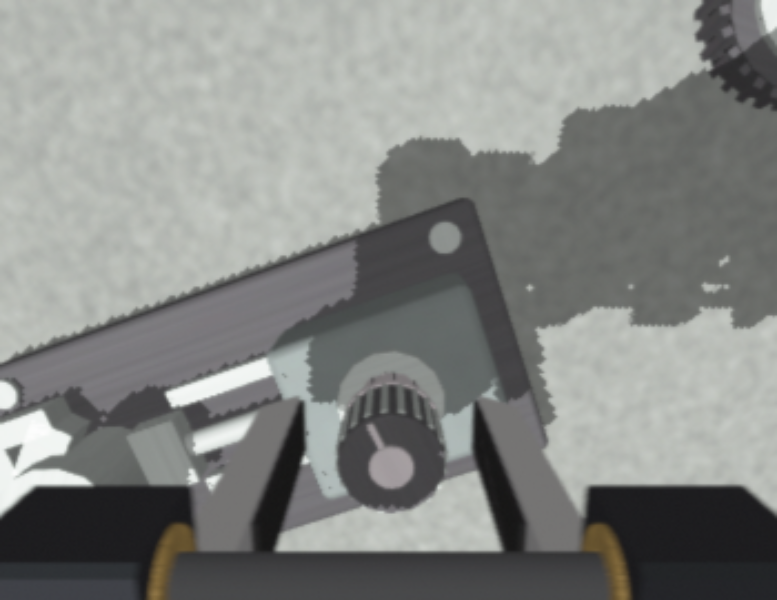

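The fingers are open and the knob sits free between them. Next I lift straight up and turn back to look square at the gauge.

Emit:
{"api": "jog_arm", "payload": {
  "series": [
    {"x": 0, "y": 0, "z": -0.01, "rx": 0, "ry": 0, "rz": 0},
    {"x": 0, "y": 0, "z": -0.02, "rx": 0, "ry": 0, "rz": 0},
    {"x": 0, "y": 0, "z": -0.03, "rx": 0, "ry": 0, "rz": 0},
    {"x": 0, "y": 0, "z": -0.03, "rx": 0, "ry": 0, "rz": 0},
    {"x": 0, "y": 0, "z": -0.01, "rx": 0, "ry": 0, "rz": -5},
    {"x": 0, "y": 0, "z": 0, "rx": 0, "ry": 0, "rz": -7},
    {"x": 0, "y": 0, "z": 0, "rx": 0, "ry": 0, "rz": -7},
    {"x": 0, "y": 0, "z": 0, "rx": 0, "ry": 0, "rz": -7},
    {"x": 0, "y": 0, "z": 0, "rx": 0, "ry": 0, "rz": -7},
    {"x": 0, "y": 0, "z": 0, "rx": 0, "ry": 0, "rz": -7},
    {"x": 0, "y": 0, "z": 0, "rx": 0, "ry": 0, "rz": -7},
    {"x": 0, "y": 0, "z": 0, "rx": 0, "ry": 0, "rz": -7}
  ]
}}

```text
time: 22.07
tool_pos: [0.4688, 0.0815, 0.1968]
ee_rot: [-3.128, -0.004, -1.324]
wrist_force: [-0.2, -0.3, -0.0]
width: 0.0754
```

Emit:
{"api": "jog_arm", "payload": {
  "series": [
    {"x": 0, "y": 0, "z": 0, "rx": 0, "ry": 0, "rz": -7},
    {"x": 0, "y": 0, "z": 0, "rx": 0, "ry": 0, "rz": -7},
    {"x": 0, "y": 0, "z": 0, "rx": 0, "ry": 0, "rz": -7},
    {"x": 0, "y": 0, "z": 0, "rx": 0, "ry": 0, "rz": -7},
    {"x": 0, "y": 0, "z": 0, "rx": 0, "ry": 0, "rz": -7},
    {"x": 0, "y": 0, "z": 0, "rx": 0, "ry": 0, "rz": -7},
    {"x": 0, "y": 0, "z": 0, "rx": 0, "ry": 0, "rz": -7},
    {"x": 0, "y": 0, "z": 0, "rx": 0, "ry": 0, "rz": -4},
    {"x": 0, "y": 0, "z": 0, "rx": 0, "ry": 0, "rz": 0},
    {"x": 0, "y": 0, "z": 0, "rx": 0, "ry": 0, "rz": 0}
  ]
}}

```text
time: 22.9
tool_pos: [0.4702, 0.082, 0.2063]
ee_rot: [-3.132, -0.022, -0.373]
wrist_force: [-0.5, 0.2, 0.0]
width: 0.0752
```

```bash
python3 -c "
from h import *
delta([.4835,.127,.1592],-22.1)"
```

```text
t 22.9 p [0.4702 0.082  0.2063] rpy [-179.46   -1.29  -21.37] F [-0.5  0.2  0. ] T [-0.104  0.072  0.061] w 0.0752 q [ 0.05 -0.1   1.55 -0.    1.66  0.43]
tool shift mm [ -5.1 -46.3  47.5]
rotvec deg [-0.55 -1.28  0.74]
```

Emit:
{"api": "jog_arm", "payload": {
  "series": [
    {"x": -0.002, "y": -0.01, "z": 0, "rx": -0.5, "ry": -1.2, "rz": 0.7},
    {"x": -0.002, "y": -0.016, "z": 0.01, "rx": 0, "ry": 0, "rz": 0},
    {"x": 0, "y": -0.014, "z": 0.016, "rx": 0, "ry": 0, "rz": 0},
    {"x": 0, "y": -0.004, "z": 0.012, "rx": 0, "ry": 0, "rz": 0},
    {"x": 0, "y": 0, "z": 0, "rx": 0, "ry": 0, "rz": 0},
    {"x": 0, "y": 0, "z": 0, "rx": 0, "ry": 0, "rz": 0},
    {"x": 0, "y": 0, "z": 0, "rx": 0, "ry": 0, "rz": 0}
  ]
}}

```text
time: 23.48
tool_pos: [0.4844, 0.1246, 0.1707]
ee_rot: [-3.14, -0.005, -0.396]
wrist_force: [0.4, 0.4, -0.1]
width: 0.0752
```

```bash
python3 -c "
from h import *
o=st()
s=snap('wrist','w22.png'); cv2.imwrite('pics/w22b.png',cv2.resize(cv2.imread('pics/w22.png')[60:250,180:320],(590,800),interpolation=cv2.INTER_CUBIC)[:600])"
```

```text
t 23.48 p [0.4844 0.1246 0.1707] rpy [-179.91   -0.31  -22.68] F [ 0.4  0.4 -0.1] T [-0.056  0.115  0.047] w 0.0752 q [ 0.14 -0.02  1.55 -0.    1.61  0.54]
```

View pics/w22b.png

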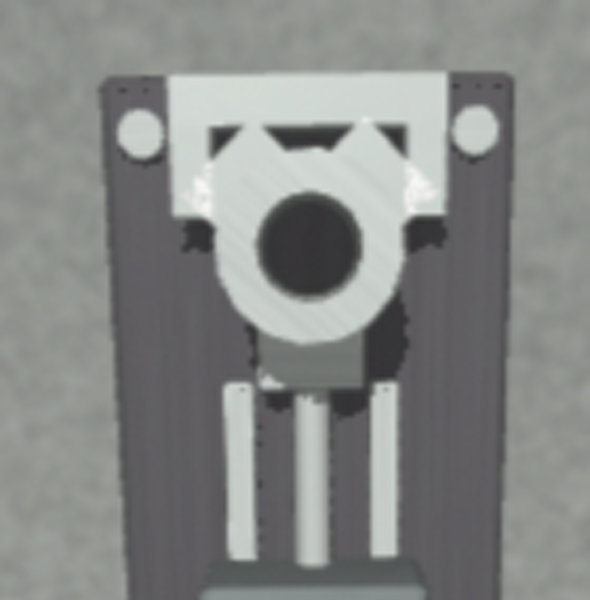

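Run:
```python
from h import *
s=snap('wrist'); k=590/140
P=lambda u,v,z: atz(s,(u+.5)/k-.5+180,(v+.5)/k-.5+60,z)
print('bush',g(P(309.5,246,.07)),'jaw rear',g(P(310,388,.035)),'rail end',g(P(238,383,.035)))
l1,l2=P(212,128,.036),P(404,128,.036)
print('V back corners mid',g((l1+l2)/2))
s=snap('top','t23.png'); i=cv2.imread('pics/t23.png'); a=cv2.resize(i,(800,600)); cv2.imwrite('pics/t23b.png',a)
s=snap('side','s23.png'); i=cv2.imread('pics/s23.png'); cv2.imwrite('pics/s23b.png',cv2.resize(i[130:220,220:340],(800,600),interpolation=cv2.INTER_CUBIC)); st()
```

```text
bush [0.4 0.9] jaw rear [  0.09 -35.41] rail end [-19.11 -33.86]
V back corners mid [ 0.38 29.98]
t 23.68 p [0.485  0.1246 0.1715] rpy [-179.84   -0.41  -22.69] F [ 0.7  0.4 -0.8] T [-0.048  0.073  0.014] w 0.0752 q [ 0.14 -0.02  1.55 -0.    1.61  0.54]
```

View pics/s23b.png

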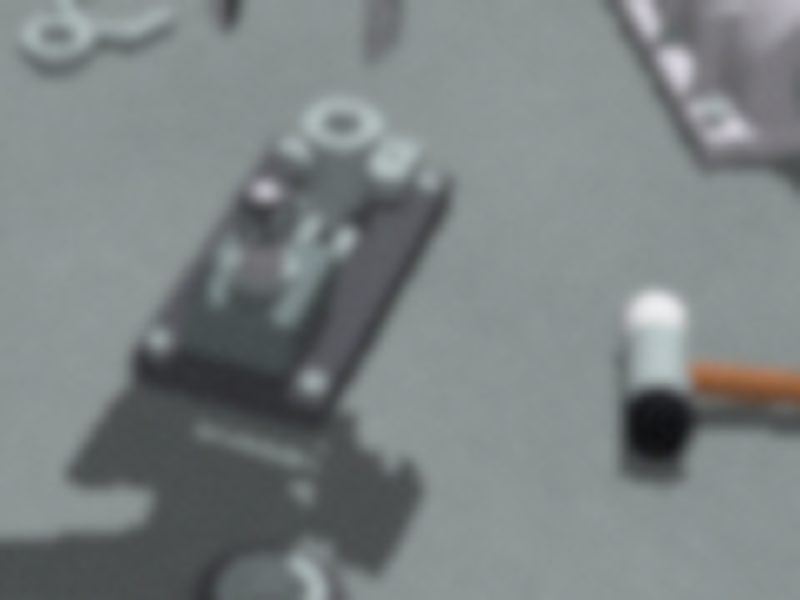

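View pics/t23b.png

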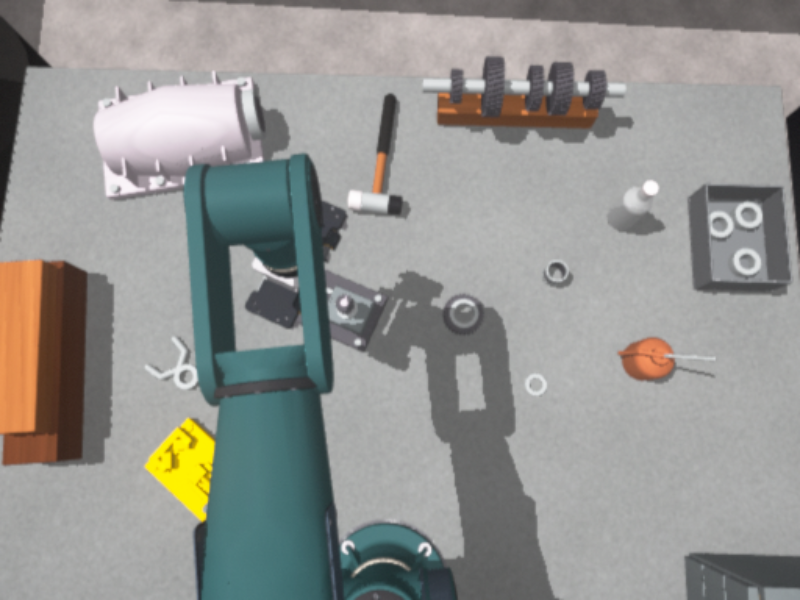

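```bash
python3 -c "
from h import *
st(); print(ticket.close_job())"
```

```text
t 23.68 p [0.485  0.1246 0.1715] rpy [-179.84   -0.41  -22.69] F [ 0.7  0.4 -0.8] T [-0.048  0.073  0.014] w 0.0752 q [ 0.14 -0.02  1.55 -0.    1.61  0.54]
the job is handed in; nothing more can be done
None
```

The bush is standing flange up in the grey gauge, pushed home in the V and clamped. I handed the job in at 23.7 s of the 72 s allowed; no verdict comes back, so the result rests on my own checks.

I gripped the bush by its flange and set it about 2–3 mm short of its home position. I then turned the knob clockwise about 278° (4.85 rad), re-gripping once, and let go and lifted clear.

**Last checks**
- **Bush position:** it stands upright and moved about 3 mm into the V, ending within about 1 mm of the measured home position.
- **Jaw travel:** I measured about 7.7–8 mm.
- **Clutch slip:** turning torque rose from about 0.05 to 0.10–0.15 Nm and rippled after roughly 3.7–3.9 rad. I estimate the clutch slipped 0.85–1.15 rad, which is two to three clicks.
- **Other parts:** the ones visible in the final pictures were where they started. The arm was standing clear with no force on the wrist.

**What disagreed or could not be checked**
- The top camera placed the gauge about 5 mm away from where the wrist camera did, so I used the wrist camera.
- The knob axis found by gripping was about 1.6 mm from the camera's estimate. That let the hand drift up to about 4 mm during the first stroke, so I re-gripped.
- I first measured the barrel's play as 7.0 mm, but the jaw travelled slightly further than that before clamping. By the first figure the slip would be about 1.3 rad, still within the allowed range.
- Clamp force was not measured directly; I judged it only from the clutch slipping.

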